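# Load and start a tabletop stencil printer

## Task

Ready the stencil printer: first feel right down inside the blue-collared ink bay, then the red-collared one, with the fingertips, and put any leftover black plug you find into the small yellow scrap tray; never load a bay before it has been felt. Seat the blue and the red cartridge upright and fully home in the bays of their colour; only when both are in, lay the stencil plate flat on the print bed with its two holes dropped over the brass pins; last of all prime the feed with at least two full strokes of the sprung orange-knobbed lever, each time swinging it to its stop and letting it spring right back. Leave the white bottle and the amber jar standing.

Things in the scene. Friction and masses are not known exactly. Their poses are not given: they have to be found in the camera images.
- dock: grey ink dock, fixed, 160 (x) x 152 (y) x 56 mm high, origin under its centre. Two open-topped bays side by side along its y, 76 mm centre to centre, 26 mm of wall between them
- blue_bay (a point): centre of the floor of the bay with the blue collar (6 mm above the table, the rim is 50 mm above this point). Bay inside: 136 mm along x, 50 mm along y, 50 mm deep, straight walls. A leftover plug may lie on its floor, within about 8 mm of the middle; feel with the shut fingers at the middle: touching down 28 mm above the floor means a plug
- red_bay (a point): the same for the bay with the red collar
- blue_cartridge_center (a point): loose blue ink cartridge, about 0.25 kg, standing on the table; this point is half-way up, 49 mm above its foot. Body 130 (x) x 44 (y) x 62 mm high; on top of it a white upright grip fin 60 (x) x 16 (y) mm, 36 mm high (98 mm in all). z is up when it stands; either way round fits its bay, long side along the bay's x
- red_cartridge_center (a point): loose red ink cartridge, otherwise the same
- plug_a: leftover plug that may lie in the blue bay (absent in some starts); origin under its centre
- plug_a_center (a point): centre of that plug: loose black plastic block, 50 g, 32 (x) x 40 (y) x 28 mm high, in the bay lying nearly square to it; there is finger room only at its x ends
- plug_b: leftover plug that may lie in the red bay (absent in some starts); origin under its centre
- plug_b_center (a point): centre of that plug, the same size
- tray: small fixed yellow open scrap tray, 120 x 120 x 45 mm high, walls and floor 4 mm, origin under its centre
- bed_top (a point): centre of the top of the fixed grey print bed, 130 (x) x 190 (y) mm, top 20 mm above the table. Two brass pins, 10 mm thick and 14 mm high with the top 5 mm tapered to 4 mm, stand at y = +70 and -70 mm from this point
- stencil_handle (a point): loose aluminium stencil plate 110 (x) x 170 (y) x 5 mm, 0.35 kg, lying on the table; two 14 mm through holes at y = +70 and -70 mm. A black upright grip bar at its middle, 60 (x) x 14 (y) mm, rises 40 mm above the plate's top; this point is in the bar, 25 mm above the plate's underside and 20 mm below the bar's top. Either way round fits
- lever (a joint): advance lever angle: 0 at rest, 1.0 rad at the stop; it swings level, anticlockwise seen from above, against a spring (about 1.2 N at the knob at first, 4.2 N at the stop) and springs back when let go
- lever_pivot (a point): the lever's upright axis, 50 mm above the table, on the fixed grey feeder box (80 x 70 x 44 mm high); x and y axes are the box's. The arm points 0.5 rad clockwise of the box's x axis at rest and 0.5 rad anticlockwise of it at the stop
- lever_knob (a point): orange upright knob at the arm's end, 85 mm from the pivot, 22 mm thick, standing from 46 to 96 mm above the table; this point is on its axis 74 mm above the table
- white_bottle: bystander: white bottle 44 mm thick, 110 mm high, origin at its foot
- paste_jar: bystander: amber jar 60 mm thick, 70 mm high, origin at its foot

How it is judged:
By the outcome, as a careful person would: the job done as asked, in the order asked, and still so for the second after the job is handed in, with the robot touching nothing.
Of plug_a, plug_b only 1 to 2 are there at a start; the rules pass over those that are not, and their reading is None.
At some moment in a run one of blue_cartridge, red_cartridge, stencil may be knocked a few centimetres aside while the robot is not near it.
It also fails if it takes over 200 s, if anything falls off the work surface, if the arm or the gripper's body presses on something with over 40 N, if the wrist force passes 120 N, or if a joint passes its speed limit or range.

## Robot

A 6-joint arm with a two-finger parallel gripper is mounted at the origin on the work surface. World frame = base frame: x ahead of the robot, y to its left, z up, the work surface at z = 0. Lengths are in m, angles in rad, forces in N, time in s.
With the tool pointing down it reaches from about 0.375 to 0.9 m from the base axis. Payload 3.1 kg.
Tool frame: the origin (TCP) lies between the finger pads; the fingertips stand 8 mm ahead of it and the grasp point (between the pads) lies 11 mm behind it; z points along the fingers, y is the line along which they close (so a half turn about z gives the same grasp; the last joint's range is limited). The gripper opens to 87 mm and grips with 3 to 60 N. Pads are 19 mm wide; open, the fingers measure 117 mm over their backs; the gripper's body (75 mm by 190 mm) begins 51 mm behind the grasp point.
Start: joints at [-1.385, 0.527, 1.433, -0, 1.181, -0.178], TCP at [0.222, -0.584, 0.231] pointing down, gripper open.
Joint ranges: [-3.08, 3.08], [-0.75, 2.2], [0.22, 2.44], [-1.43, 4.57], [0, 2.65], [-2.85, 2.85]. Speed limits (rad/s): [2.79, 2.79, 3.14, 3.14, 3.14, 3.14].

## Interface

Orientations are given as a unit quaternion [x, y, z, w].
In Python, from rig import robot, vision, job gives the robot as it stands.
- The arm moves only by the shell command python3 -m handwheel 'ROWS' [OPENING] [FORCE]. ROWS is JSON, a list of rows, each a list of 4 numbers: the shift along the tool's x, y, z as a fraction of full scale, then the turn about the tool's z as a fraction of full scale. A call has 1 to 20 rows; each row is the pose to reach, as a shift and turn from the pose commanded when the call began, along the tool's axes at that moment, turning the shorter way round; what a row does not reach only later rows make up. Full scale, the value 1, is 300 mm for a shift and 2 pi rad for a turn. A row lasts 1/12 s, in which the tool goes at most 41.7 mm and 7.16 degrees, less where a joint would pass 70% of its speed; a pose out of reach is approached as far as the arm can. A call with a number of a shift or a turn outside -1 to 1 is refused whole. A call with a gripper value outside its range is refused whole. OPENING is the opening in per cent of the stroke, from 0 (shut) to 100 (fully open), set as the call begins (- or left out, the last holds). The fingers move at their own pace and stop on an object; FORCE is the grip in N (left out, the last holds). Time passes only in rows, so rows that repeat a pose let the fingers close. It gives the time, the measured TCP pose, the force, the opening and the grip force at its end, in the units of the state.
- robot.get_obs(): the state, without advancing time (a new reading comes with each control period).
- vision.camera(name): name is "scene" or "top" or "wrist"; returns a dict with "frame" (420x560x3 uint8, red, green, blue), "K" (3x3 intrinsics, pixels), "k1" (the pictures are not rectified: a ray, as slopes to the right and down, at radius r is drawn at 1 + k1 r^2 times it, then the intrinsics apply), "cam_to_world" (4x4, takes a point from camera to world coordinates); the wrist camera has in their place "hand_eye" (4x4, takes a point from camera to tool coordinates, whose origin is the TCP and whose axes are the flange's). Camera axes: x right, y down, z forward; pixel columns grow to the right and rows downward; lengths in m; the calibration is good to about 2 mm. A picture is of the moment at which its call begins: read the wrist's pose just before it. There is no depth.
- job.hand_in(): hands the job in; it is judged then, once.
Trained networks look in the newest picture that a camera, given by its name, has taken for a name from the list of things; names that differ only in an ending like _2 or _b are one class to them, and where a whole thing is asked for, a point or a joint stands for the part that bears it (a point fixed in the world has none). Each returns a list of dicts, best first, with "conf" (0 to 1); they miss things now and then, are a little off and sometimes report something else, mostly with a low value. They report only what shows in the picture. A call takes as long as a camera call.
- vision.look_for(camera, label): "point" ([row, column] in pixels, amid what is visible of it).
- vision.outline_of(camera, label): "mask" (420x560 bool, what is visible of it) and "point" ([row, column] in pixels, amid what is visible of it).
The state is a dict: "time": time; "q": joint angles; "joint_velocities": joint speeds; "joint_torque": joint torques, N m; "position": TCP position; "tool_rot": TCP orientation; "ft_force": force on the tool from outside, world axes, zero at the start; "moment": the same for the moment, N m; "grip_width": finger opening in m; "grip_force": force on a finger pad.
Only numpy, scipy, OpenCV 4.12 (cv2) and the standard library are available. Lean on these libraries where they do the work, as an engineer would, in place of code of your own. Each camera call takes 0.05 s, during which the arm holds its last target. There are 200 camera calls.

## Working session

There is one attempt and no reset: what is moved stays moved. The work goes in short steps, Python scripts to look and compute and a shell command to move; the robot and the scene stay as the last step left them, time stands still between calls to the robot, and variables do not carry over. Pictures are saved under pics/ and viewed, at most 14 in all, crops included, and the job is handed in when it is done.

```bash
ls; mkdir -p pics
python3 - <<'E'
from rig import robot, vision, job
import cv2, numpy as np
o=robot.get_obs(); print({k:np.round(v,3) for k,v in o.items()})
for c in ["scene","top"]:
    d=vision.camera(c); cv2.imwrite(f"pics/{c}0.png",cv2.cvtColor(d["frame"],cv2.COLOR_RGB2BGR))
    print(c,d["K"],d["k1"],np.round(d["cam_to_world"],4).tolist())
    for l in ["dock","blue_bay","red_bay","blue_cartridge_center","red_cartridge_center","tray","bed_top","stencil_handle","lever_pivot","lever_knob","lever","white_bottle","paste_jar","plug_a"]:
        try: r=vision.look_for(c,l); print(l,[(np.round(x["point"]).tolist(),round(x["conf"],2)) for x in r[:3]])
        except Exception as e: print(l,e)
E
```

```text
pics
{'time': np.float64(0.0), 'q': array([-1.385,  0.528,  1.434,  0.   ,  1.181, -0.178]), 'joint_velocities': array([-0.   ,  0.001, -0.   , -0.   , -0.002, -0.001]), 'joint_torque': array([  0.   , -44.004, -17.659,   0.063,   0.058,  -0.   ]), 'position': array([ 0.222, -0.583,  0.23 ]), 'tool_rot': array([ 0.984,  0.181,  0.   , -0.001]), 'ft_force': array([ 0.058, -0.25 ,  0.001]), 'moment': array([-0.016,  0.028,  0.005]), 'grip_force': np.float64(0.0), 'grip_width': np.float64(0.087)}
scene [[393.21635649   0.         274.89914644]
 [  0.         393.21635649 208.66316225]
 [  0.           0.           1.        ]] 0.03446954932599597 [[-0.8743, 0.3523, -0.3339, 0.8651], [0.4853, 0.6315, -0.6047, 0.5317], [-0.0022, -0.6908, -0.7231, 0.7345], [0.0, 0.0, 0.0, 1.0]]
dock [([324.0, 310.0], 0.66)]
blue_bay [([325.0, 312.0], 0.9)]
red_bay [([326.0, 312.0], 0.91)]
blue_cartridge_center [([308.0, 411.0], 0.79), ([326.0, 309.0], 0.68)]
red_cartridge_center [([235.0, 346.0], 0.73)]
tray [([248.0, 237.0], 0.58), ([326.0, 310.0], 0.44)]
bed_top [([186.0, 218.0], 0.9)]
stencil_handle [([
[... 477 characters left out ...]
3, 1.1259], [0.0, 0.0, 0.0, 1.0]]
dock [([254.0, 391.0], 0.39)]
blue_bay [([184.0, 183.0], 0.58)]
red_bay [([182.0, 182.0], 0.77)]
blue_cartridge_center [([261.0, 153.0], 0.91), ([181.0, 180.0], 0.29)]
red_cartridge_center [([256.0, 235.0], 0.58)]
tray [([168.0, 271.0], 0.67)]
bed_top [([182.0, 356.0], 0.9), ([188.0, 197.0], 0.65)]
stencil_handle [([254.0, 394.0], 0.79), ([256.0, 235.0], 0.44)]
lever_pivot [([246.0, 302.0], 0.62), ([186.0, 196.0], 0.54)]
lever_knob [([209.0, 441.0], 0.53), ([236.0, 305.0], 0.52), ([182.0, 351.0], 0.17)]
lever [([240.0, 302.0], 0.83)]
white_bottle [([220.0, 118.0], 0.8), ([182.0, 354.0], 0.2)]
paste_jar [([238.0, 303.0], 0.47)]
plug_a [([189.0, 195.0], 0.57)]
```

View pics/top0.png

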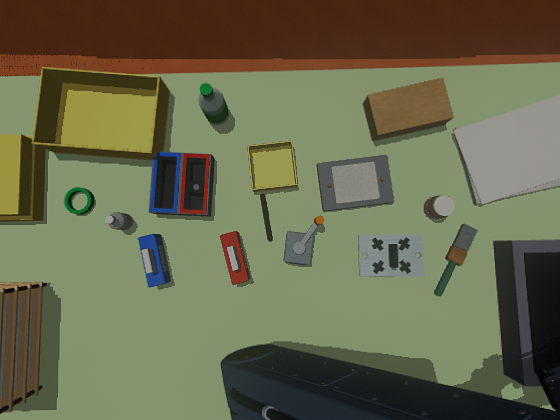

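View pics/scene0.png

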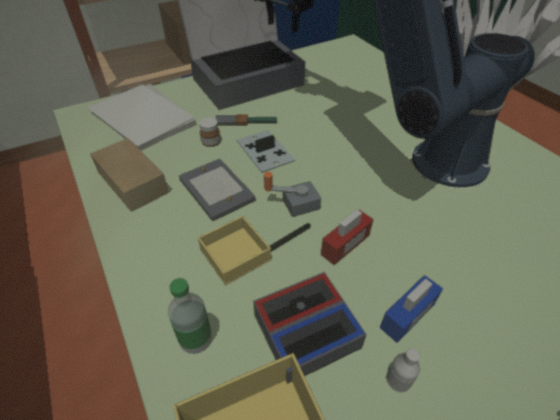

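```bash
cat > h.py <<'E'
from rig import robot, vision, job
import cv2, numpy as np
from scipy.optimize import minimize
from scipy.spatial.transform import Rotation as R
def cam(name, save=None):
    o=robot.get_obs(); d=vision.camera(name)
    if "cam_to_world" in d: T=np.array(d["cam_to_world"])
    else:
        W=np.eye(4); W[:3,:3]=R.from_quat(o["tool_rot"]).as_matrix(); W[:3,3]=o["position"]; T=W@np.array(d["hand_eye"])
    d["T"]=T; d["D"]=np.array([d["k1"],0,0,0,0.]); d["name"]=name
    if save: cv2.imwrite(f"pics/{save}.png",cv2.cvtColor(d["frame"],cv2.COLOR_RGB2BGR))
    return d
def proj(d,P):
    P=np.atleast_2d(P).astype(float); T=np.linalg.inv(d["T"])
    r=cv2.Rodrigues(T[:3,:3])[0]
    return cv2.projectPoints(P,r,T[:3,3],np.array(d["K"]),d["D"])[0][:,0]   # col,row
def unproj(d,cr,z):
    u=cv2.undistortPoints(np.array(cr,float).reshape(-1,1,2),np.array(d["K"]),d["D"])[:,0]
    v=np.c_[u,np.ones(len(u))]@d["T"][:3,:3].T; c=d["T"][:3,3]
    return c+v*((z-c[2])/v[:,2])[:,None]
def box(x,y,z0,z1): return (x,y,z0,z1)
SH=dict(dock=[(.16,.152,0,.056)],cart=[(.13,.044,0,.062),(.06,.016,.062,.098)],tray=[(.12,.12,0,.045)],
 bed=[(.13,.19,0,.02)],stencil=[(.11,.17,0,.005),(.06,.014,.005,.045)],feeder=[(.08,.07,0,.044)],fin=[(.06,.016,.062,.098)])
def sil(d,shape,p,S=4,z=0):
    c,s=np.cos(p[2]),np.sin(p[2]); m=np.zeros((420,560),np.uint8)
    for (a,b,z0,z1) in SH[shape]:
        Q=np.array([[i*a/2,j*b/2,k+z] for i in(-1,1) for j in(-1,1) for k in(z0,z1)])
        Q[:,:2]=Q[:,:2]@np.array([[c,s],[-s,c]])+p[:2]
        h=cv2.convexHull(np.float32(proj(d,Q)))
        cv2.fillConvexPoly(m,np.int32(np.round(h*16)),255,cv2.LINE_AA,4)
    return m/255.
def fit(ds,masks,shape,p0,z=0):
    f=lambda p: sum(np.abs(sil(d,shape,p,z=z)-cv2.GaussianBlur(m.astype(np.float32),(3,3),0)).sum()/max(m.sum(),1) for d,m in zip(ds,masks))/len(ds)
    best=None
    for k in (-.25,0,.25):
        q=np.array(p0,float); q[2]+=k
        sx=np.array([q]+[q+e for e in np.diag([.015,.015,.15])])
        r=minimize(f,q,method="Nelder-Mead",options=dict(initial_simplex=sx,xatol=1e-4,fatol=1e-4,maxiter=250))
        if best is None or r.fun<best.fun: best=r
    return best.x,best.fun
def mask(d,label,near=None,rad=60):
    r=vision.outline_of(d["name"],label)
    if near is not None: r=[x for x in r if np.hypot(x["point"][0]-near[1],x["point"][1]-near[0])<rad]
    return (r[0]["mask"],r[0]["conf"],r[0]["point"]) if r else None
def row(x=None,y=None,z=None,close=None):
    """print row for TCP target; close = world angle of closing line (tool y)"""
    o=robot.get_obs(); Rm=R.from_quat(o["tool_rot"]).as_matrix(); p=o["position"]
    t=np.array([p[i] if v is None else v for i,v in enumerate((x,y,z))])
    s=Rm.T@(t-p)/.3; turn=0
    if close is not None:
        yw=np.arctan2(Rm[1,1],Rm[0,1]); d=(close-yw+np.pi/2)%np.pi-np.pi/2; turn=-d/(2*np.pi)
    print("ROW",np.round(s,4).tolist(),"turn",round(turn,4),"q6 now",round(o["q"][5],2),"dist mm",round(np.linalg.norm(s)*300))
E
python3 - <<'E'
from h import *
t=cam("top"); mt={}
jobs=[("dock","dock",(182,184)),("tray","tray",(273,167)),("bed_top","bed",(356,183)),("blue_cartridge_center","cart",(153,262)),("red_cartridge_center","cart",(235,258)),("stencil_handle","stencil",(391,256)),("lever_pivot","feeder",(299,248))]
for l,s,n in jobs: mt[l]=mask(t,l,n,30)
c=cam("scene")
nc={"dock":(310,325),"tray":(237,248),"bed_top":(218,186),"blue_cartridge_center":(411,308),"red_cartridge_center":(346,235),"stencil_handle":(267,151),"lever_pivot":(299,196)}
for l,s,n in jobs:
    mc=mask(c,l,nc[l],30)
    p0=unproj(t,[n],.03)[0]; p0=[p0[0],p0[1],0]
    for nm,use in (("top",[(t,mt[l])]),("both",[(t,mt[l]),(c,mc)])):
        use=[u for u in use if u[1] is not None]
        if not use: print(l,"none");continue
        p,e=fit([u[0] for u in use],[u[1][0] for u in use],s,p0); print(l,nm,len(use),[int(u[1][0].sum()) for u in use],np.round(p,4),round(e,3))
print("knob",unproj(t,[(319,220)],.096))
r=vision.look_for("top","plug_a"); 
for n,q,h in (("bottle",(118,220),.05),("jar",(438,207),.035)): print(n,unproj(t,[q],h))
E
```

```text
dock top 1 [3582] [ 0.6358  0.2401 -0.0734] 0.131
dock both 2 [3582, 7157] [ 0.6346  0.2401 -0.0604] 0.124
tray top 1 [2190] [0.6794 0.0019 0.109 ] 0.054
tray both 2 [2190, 2959] [0.6791 0.0015 0.1012] 0.071
bed_top top 1 [3557] [ 0.6325 -0.2183  0.1084] 0.045
bed_top both 2 [3557, 2750] [ 0.6317 -0.2192  0.0915] 0.058
blue_cartridge_center top 1 [1149] [0.4387 0.3097 0.2182] 0.163
blue_cartridge_center both 2 [1149, 1959] [0.437  0.3121 0.2388] 0.139
red_cartridge_center top 1 [970] [0.4422 0.1018 0.2449] 0.136
red_cartridge_center both 2 [970, 1691] [0.4401 0.1023 0.2572] 0.103
stencil_handle top 1 [2680] [ 0.4384 -0.3084  0.0044] 0.07
stencil_handle both 2 [2680, 1351] [ 0.4362 -0.3089 -0.0083] 0.084
lever_pivot top 1 [931] [ 0.4625 -0.063  -0.0224] 0.294
lever_pivot both 2 [931, 1172] [ 0.4635 -0.0644 -0.0876] 0.32
knob [[ 0.52904879 -0.11253433  0.096     ]]
bottle [[0.54254758 0.40100707 0.05      ]]
jar [[ 0.56011164 -0.42786108  0.035     ]]
```

```bash
R1='[0.95,-0.88,-0.2,0]'; python3 -m handwheel '[[0.95,-0.88,-0.2,0],[0.95,-0.88,-0.2,0],[0.95,-0.88,-0.2,0],[0.95,-0.88,-0.2,0],[0.95,-0.88,-0.2,0],[0.95,-0.88,-0.2,0],[0.95,-0.88,-0.2,0],[0.95,-0.88,-0.2,0],[0.95,-0.88,-0.2,0],[0.95,-0.88,-0.2,0],[0.95,-0.88,-0.2,0],[0.95,-0.88,-0.2,0]]' 0 20
python3 -m handwheel '[[0.95,-0.88,0,0],[0.95,-0.88,0,0],[0.95,-0.88,0,0],[0.95,-0.88,0,0],[0.95,-0.88,0,0],[0.95,-0.88,0,0],[0.95,-0.88,0,0],[0.95,-0.88,0,0],[0.95,-0.88,0,0],[0.95,-0.88,0,0],[0.95,-0.88,0,0],[0.95,-0.88,0,0]]' 0 20
python3 - <<'E'
from h import *
print(robot.get_obs()["position"]); row(.58,.24,.30,-.06)
E
```

```text
time: 3.35
position: [0.3952, -0.2354, 0.291]
tool_rot: [0.983, 0.182, 0.0, 0.001]
ft_force: [0.2, -0.1, 0.0]
grip_width: 0.0153
grip_force: 0.0
time: 4.35
position: [0.5673, 0.111, 0.2897]
tool_rot: [0.983, 0.181, -0.001, 0.0]
ft_force: [0.2, -0.6, 0.6]
grip_width: 0.0005
grip_force: 0.0
[0.56733189 0.11099808 0.28972551]
ROW [0.1924, -0.3868, -0.0349] turn -0.1825 q6 now 1.21 dist mm 130
```

```bash
python3 -m handwheel '[[0.19,-0.39,-0.03,-0.18],[0.19,-0.39,-0.03,-0.18],[0.19,-0.39,-0.03,-0.18],[0.19,-0.39,-0.03,-0.18],[0.19,-0.39,-0.03,-0.1825],[0.19,-0.39,-0.03,-0.1825],[0.19,-0.39,-0.03,-0.1825],[0.19,-0.39,-0.03,-0.1825],[0.19,-0.39,-0.03,-0.1825],[0.19,-0.39,-0.03,-0.1825],[0.19,-0.39,-0.03,-0.1825],[0.19,-0.39,-0.03,-0.1825]]'
python3 - <<'E'
from h import *
d=cam("wrist","w1"); print(np.round(d["T"],3)); print(robot.get_obs()["q"].round(2))
for l in ("dock","plug_a","blue_bay","blue_cartridge_center"):
    for r in vision.outline_of("wrist",l)[:2]: print(l,np.round(r["point"]),round(r["conf"],2),r["mask"].sum())
E
```

```text
time: 5.35
position: [0.5791, 0.2401, 0.2995]
tool_rot: [0.73, 0.684, -0.0, 0.0]
ft_force: [-0.3, 0.0, -0.1]
grip_width: 0.0006
grip_force: 0.0
[[ 0.998 -0.063 -0.017  0.583]
 [-0.066 -0.963 -0.262  0.314]
 [-0.     0.262 -0.965  0.454]
 [ 0.     0.     0.     1.   ]]
[ 0.22  0.46  1.34 -0.    1.33  0.28]
dock [174. 334.] 0.67 16580
plug_a [206. 324.] 0.8 723
blue_bay [173. 335.] 0.68 16792
blue_cartridge_center [129. 160.] 0.7 5188
blue_cartridge_center [173. 335.] 0.68 16650
```

View pics/w1.png

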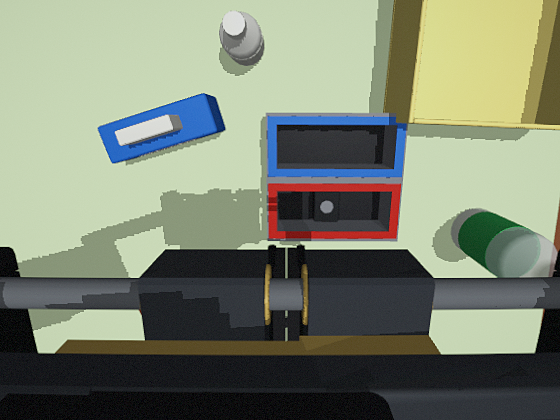

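```bash
cat >> h.py <<'E'
def collars(d,z=.056,minA=300):
    hsv=cv2.cvtColor(d["frame"],cv2.COLOR_RGB2HSV); H,S,V=[hsv[...,i].astype(int) for i in range(3)]
    dk=mask(d,"dock"); roi=cv2.dilate(dk[0].astype(np.uint8),np.ones((7,7)))>0
    out={}
    for n,m in (("blue",(H>100)&(H<130)&(S>120)&(V>50)),("red",((H<8)|(H>172))&(S>120)&(V>40))):
        cs,_=cv2.findContours((m&roi).astype(np.uint8),cv2.RETR_EXTERNAL,cv2.CHAIN_APPROX_NONE)
        c=np.vstack([k for k in cs if len(k)>40])[:,0].astype(float); P=unproj(d,c,z)[:,:2]
        (cx,cy),(w,h),a=cv2.minAreaRect(np.float32(P)); 
        if w<h: w,h,a=h,w,a+90
        out[n]=(round(cx,4),round(cy,4),round(float(np.radians((a+90)%180-90)),3),round(w,4),round(h,4))
    return out
E
python3 - <<'E'
from h import *
d=cam("wrist"); print(collars(d))
m=mask(d,"dock"); print(fit([d],[m[0]],"dock",[.635,.24,-.06]))
r=vision.outline_of("wrist","plug_a"); print(unproj(d,[r[0]["point"][::-1]],.034), unproj(d,[(326,207)],.034))
for z in (0,.1): print("bin",z,unproj(d,[(384,120),(392,0),(559,126)],z)[:,:2].round(3).tolist())
t=cam("top"); print(collars(t))
for z in (0,.1): print("bin",z,unproj(t,[(163,157),(38,150)],z)[:,:2].round(3).tolist())
E
```

```text
{'blue': (0.6384, 0.2795, -0.061, 0.157, 0.0679), 'red': (0.633, 0.2039, -0.063, 0.1569, 0.0673)}
(array([ 0.63515493,  0.24119231, -0.07144457]), np.float64(0.07555781745526857))
[[0.62730179 0.20774663 0.034     ]] [[0.62685437 0.20556077 0.034     ]]
bin 0 [[0.708, 0.307], [0.717, 0.445], [0.939, 0.287]]
bin 0.1 [[0.681, 0.309], [0.688, 0.417], [0.86, 0.293]]
{'blue': (0.6379, 0.2739, -0.079, 0.1561, 0.0595), 'red': (0.6337, 0.2033, -0.065, 0.1558, 0.0682)}
bin 0 [[0.716, 0.3], [0.742, 0.64]]
bin 0.1 [[0.694, 0.272], [0.718, 0.582]]
```

Run:
```python
from h import *
row(.6365,.2795,.10); print(robot.get_obs()["position"])
```

```text
ROW [0.1364, 0.1844, 0.6651] turn 0 q6 now 0.28 dist mm 211
[0.57882206 0.2419912  0.29954344]
```

```bash
python3 -m handwheel '[[0.136,0.184,0.1,-0.1],[0.136,0.184,0.1,-0.25],[0.136,0.184,0.1,-0.25],[0.136,0.184,0.1,-0.25],[0.136,0.184,0.1,-0.25],[0.136,0.184,0.1,-0.25],[0.136,0.184,0.1,-0.25],[0.136,0.184,0.1,-0.25],[0.136,0.184,0.1,-0.25],[0.136,0.184,0.2,-0.25],[0.136,0.184,0.3,-0.25],[0.136,0.184,0.4,-0.25],[0.136,0.184,0.5,-0.25],[0.136,0.184,0.665,-0.25],[0.136,0.184,0.665,-0.25],[0.136,0.184,0.665,-0.25],[0.136,0.184,0.665,-0.25],[0.136,0.184,0.665,-0.25]]'
python3 -m handwheel '[[0,0,0.05,0],[0,0,0.1,0],[0,0,0.15,0],[0,0,0.175,0],[0,0,0.18,0],[0,0,0.185,0],[0,0,0.19,0],[0,0,0.195,0],[0,0,0.2,0],[0,0,0.2,0]]'
```

```text
time: 7.4
position: [0.6385, 0.2799, 0.1029]
tool_rot: [0.03, 1.0, 0.001, 0.002]
ft_force: [0.1, 0.1, 0.0]
grip_width: 0.0005
grip_force: 0.0
time: 8.23
position: [0.6366, 0.2793, 0.0403]
tool_rot: [0.03, 1.0, 0.0, 0.0]
ft_force: [-0.1, -0.1, -0.4]
grip_width: -0.0002
grip_force: 0.0
```

```bash
python3 -m handwheel '[[0,0,0.01,0],[0,0,0.02,0],[0,0,0.03,0],[0,0,0.04,0],[0,0,0.05,0],[0,0,0.06,0],[0,0,0.07,0],[0,0,0.08,0],[0,0,0.084,0],[0,0,0.087,0],[0,0,0.09,0],[0,0,0.092,0],[0,0,0.092,0]]'
```

```text
time: 9.32
position: [0.6361, 0.2791, 0.0144]
tool_rot: [0.03, 1.0, -0.0, -0.0]
ft_force: [-4.2, -0.4, 9.6]
grip_width: 0.0004
grip_force: 4.8
```

```bash
python3 -m handwheel '[[0,0,-0.1,0],[0,0,-0.2,0],[0,0,-0.29,0],[0,0,-0.29,0],[-0.005,-0.12,-0.29,0],[-0.005,-0.25,-0.29,0],[-0.005,-0.25,-0.29,0],[-0.005,-0.25,-0.29,0],[-0.005,-0.25,-0.2,0],[-0.005,-0.25,-0.14,0],[-0.005,-0.25,-0.12,0],[-0.005,-0.25,-0.11,0],[-0.005,-0.25,-0.105,0],[-0.005,-0.25,-0.1,0],[-0.005,-0.25,-0.095,0],[-0.005,-0.25,-0.091,0],[-0.005,-0.25,-0.091,0]]'
```

```text
time: 10.73
position: [0.6343, 0.2049, 0.0425]
tool_rot: [0.03, 1.0, 0.0, 0.001]
ft_force: [-2.3, 0.7, 7.1]
grip_width: 0.0005
grip_force: 3.7
```

```bash
python3 -m handwheel '[[0,0,-0.1,0],[0,0,-0.2,0],[0,0,-0.3,0],[0.023,0,-0.3,0.25],[0.023,0,-0.3,0.25],[0.023,0,-0.3,0.25],[0.023,0,-0.3,0.25],[0.023,0,-0.3,0.25],[0.023,0,-0.3,0.25],[0.023,0,-0.3,0.25],[0.023,0,-0.3,0.25],[0.023,0,-0.3,0.25],[0.023,0,-0.3,0.25],[0.023,0,-0.3,0.25],[0.023,0,-0.3,0.25],[0.023,0,-0.3,0.25],[0.023,0,-0.3,0.25],[0.023,0,-0.3,0.25]]' 100
python3 - <<'E'
from h import *
d=cam("wrist","w2")
r=vision.outline_of("wrist","plug_b"); print([(np.round(x["point"]),x["conf"],unproj(d,[x["point"][::-1]],.034).round(4)) for x in r[:2]])
try: print(collars(d))
except Exception as e: print(e)
row(.627,.2045,.0165,-.065)
E
```

```text
time: 12.23
position: [0.6269, 0.2048, 0.1306]
tool_rot: [0.727, 0.686, 0.001, 0.0]
ft_force: [-1.0, -0.3, 0.5]
grip_width: 0.0871
grip_force: 0.0
[(array([220., 287.]), 0.63, array([[0.6271, 0.2046, 0.034 ]]))]
{'blue': (0.638, 0.2798, -0.067, 0.1573, 0.0686), 'red': (0.6331, 0.2038, -0.061, 0.1572, 0.0683)}
ROW [-0.0009, 0.001, 0.3788] turn 0.0009 q6 now 0.21 dist mm 114
```

View pics/w2.png

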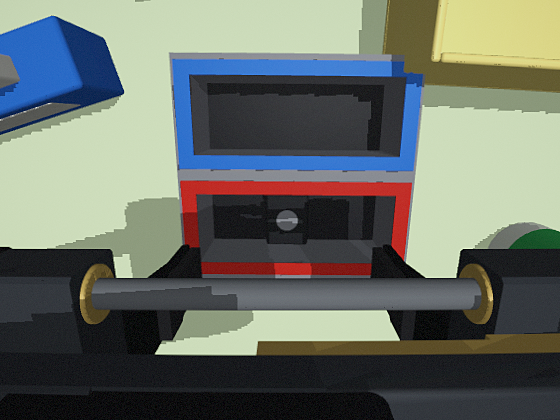

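```bash
python3 -m handwheel '[[0,0,0,0],[0,0,0,0],[0,0,0.05,0],[0,0,0.12,0],[0,0,0.2,0],[0,0,0.28,0],[0,0,0.33,0],[0,0,0.36,0],[0,0,0.375,0],[0,0,0.378,0],[0,0,0.378,0]]' 62
python3 -m handwheel '[[0,0,0,0],[0,0,0,0],[0,0,0,0],[0,0,0,0],[0,0,0,0],[0,0,0,0]]' 0 20
python3 -m handwheel '[[0,0,-0.1,0],[0,0,-0.2,0],[0,0,-0.3,0],[0,0,-0.4,0],[0,0,-0.5,0],[0,0,-0.5,0],[0,0,-0.5,0]]'
python3 -c "
from h import *
row(.6785,.0015,.11,.1)"
```

```text
time: 13.3
position: [0.6271, 0.2048, 0.0168]
tool_rot: [0.728, 0.685, 0.0, 0.0]
ft_force: [-0.4, 0.1, -0.1]
grip_width: 0.0543
grip_force: 0.0
time: 13.8
position: [0.6269, 0.2048, 0.017]
tool_rot: [0.728, 0.685, 0.0, 0.0]
ft_force: [-1.3, 0.6, 2.2]
grip_width: 0.0318
grip_force: 20.0
time: 14.38
position: [0.6277, 0.2049, 0.1686]
tool_rot: [0.728, 0.685, 0.002, 0.001]
ft_force: [0.5, 0.1, -1.5]
grip_width: 0.0319
grip_force: 20.0
ROW [-0.6668, 0.2089, 0.1957] turn -0.0255 q6 now 0.21 dist mm 218
```

```bash
python3 -m handwheel '[[-0.15,0.05,0,0],[-0.3,0.1,0,-0.0255],[-0.43,0.14,0,-0.0255],[-0.56,0.18,0,-0.0255],[-0.667,0.209,0,-0.0255],[-0.667,0.209,0,-0.0255],[-0.667,0.209,0.1,-0.0255],[-0.667,0.209,0.2,-0.0255],[-0.667,0.209,0.3,-0.0255],[-0.667,0.209,0.4,-0.0255],[-0.667,0.209,0.46,-0.0255],[-0.667,0.209,0.485,-0.0255],[-0.667,0.209,0.488,-0.0255],[-0.667,0.209,0.488,-0.0255],[-0.667,0.209,0.488,-0.0255]]'
python3 -m handwheel '[[0,0,0,0],[0,0,0,0],[0,0,0,0],[0,0,-0.1,0],[0,0,-0.2,0],[0,0,-0.33,0],[0,0,-0.46,0],[0,0,-0.6,0],[0,0,-0.73,0],[0,0,-0.73,0],[0,0,-0.73,0]]' 60
python3 - <<'E'
from h import *
t=cam("top","t2")
d=cam("wrist","w3")
for n,dd in (("top",t),("wrist",d)):
    for l in ("plug_b","tray"):
        r=vision.outline_of(n,l); print(n,l,[(np.round(x["point"]),round(x["conf"],2),unproj(dd,[x["point"][::-1]],.03 if l=="plug_b" else 0.02).round(3)) for x in r[:2]])
m=mask(t,"blue_cartridge_center",(153,262),50); print(fit([t],[m[0]],"cart",[.437,.312,.24]))
m=mask(t,"red_cartridge_center",(235,258),50); print(fit([t],[m[0]],"cart",[.44,.102,.25]))
row(.46,.24,.33)
E
```

```text
time: 15.63
position: [0.6776, 0.0012, 0.0204]
tool_rot: [0.671, 0.742, 0.0, 0.0]
ft_force: [-0.2, -0.3, -0.7]
grip_width: 0.0317
grip_force: 20.0
time: 16.55
position: [0.6789, 0.001, 0.2435]
tool_rot: [0.671, 0.742, 0.002, 0.004]
ft_force: [0.8, -0.1, 0.4]
grip_width: 0.0522
grip_force: 0.0
top plug_b [(array([262., 152.]), 0.54, array([[0.432, 0.317, 0.03 ]])), (array([185., 295.]), 0.42, array([[ 0.626, -0.058,  0.03 ]]))]
top tray [(array([163., 246.]), 0.46, array([[0.691, 0.071, 0.02 ]]))]
wrist plug_b [(array([189., 285.]), 0.68, array([[0.676, 0.002, 0.03 ]]))]
wrist tray [(array([187., 301.]), 0.68, array([[0.694, 0.004, 0.02 ]])), (array([ 12., 277.]), 0.57, array([[0.652, 0.176, 0.02 ]]))]
(array([0.43764668, 0.3096324 , 0.25722274]), np.float64(0.18672726639501272))Traceback (most recent call last):
  File "<stdin>", line 8, in <module>
TypeError: 'NoneType' object is not subscriptable
```

```bash
python3 -m handwheel '[[0.13,-0.09,0,0],[0.26,-0.18,0,-0.02],[0.39,-0.27,0,-0.04],[0.52,-0.36,0,-0.06],[0.65,-0.45,0,-0.08],[0.78,-0.54,0,-0.1],[0.9,-0.62,0,-0.12],[1,-0.69,0,-0.14],[1,-0.69,0,-0.274],[1,-0.69,0,-0.274],[1,-0.69,0,-0.274],[1,-0.69,0,-0.274],[1,-0.69,0,-0.274],[1,-0.69,0,-0.274],[1,-0.69,0,-0.274],[1,-0.69,0,-0.274],[1,-0.69,0,-0.274],[1,-0.69,0,-0.274],[1,-0.69,0,-0.274],[1,-0.69,0,-0.274]]' 60
cat >> h.py <<'E'
def fin(d,near,z=.098):
    """white fin top: bright low-saturation blob near pixel -> world rect"""
    hsv=cv2.cvtColor(d["frame"],cv2.COLOR_RGB2HSV)
    m=((hsv[...,2]>150)&(hsv[...,1]<45)).astype(np.uint8)
    n,lab,st,cen=cv2.connectedComponentsWithStats(m)
    i=1+np.argmin([np.hypot(*(c-near))+(1e4 if s[4]<150 else 0) for c,s in zip(cen[1:],st[1:])])
    P=np.argwhere(lab==i)[:,::-1]; W=unproj(d,P,z)[:,:2]
    (cx,cy),(w,h),a=cv2.minAreaRect(np.float32(W))
    if w<h: w,h,a=h,w,a+90
    return cx,cy,np.radians((a+90)%180-90),w,h,len(P)
E
python3 - <<'E'
from h import *
d=cam("wrist","w4"); print(robot.get_obs()["q"].round(2))
m=mask(d,"blue_cartridge_center"); print(m[1:],fit([d],[m[0]],"cart",[.437,.312,.25]))
pt=proj(d,[.4376,.311,.098])[0]; print(pt, np.round(fin(d,pt),4))
E
```

```text
time: 18.62
position: [0.4412, 0.279, 0.2389]
tool_rot: [-0.125, 0.992, -0.0, -0.0]
ft_force: [-0.0, 0.2, 0.1]
grip_width: 0.0522
grip_force: 0.0
[ 0.35  0.38  1.68  0.    1.08 -1.47]
(0.77, [193.1, 317.0]) (array([0.43804204, 0.31233392, 0.22112473]), np.float64(0.0577521910153421))
[319.59881955 207.91048387] [4.448e-01 3.146e-01 2.184e-01 4.500e-02 1.560e-02 8.410e+02]
```

View pics/w4.png

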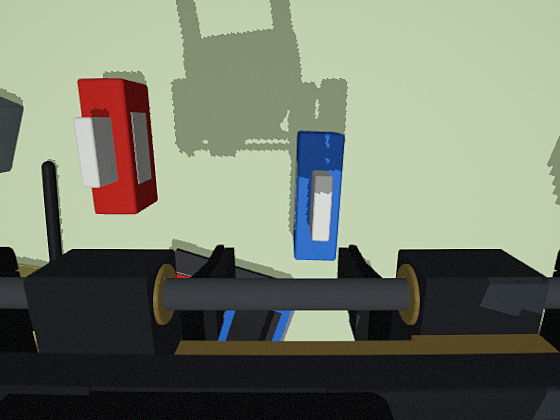

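```bash
python3 -c "
from h import *
row(.438,.3127,.074,1.791)"
```

```text
ROW [-0.0177, 0.1114, 0.5497] turn 0.0048 q6 now -1.47 dist mm 168
```

```bash
python3 -m handwheel '[[-0.0175,0.111,0,0.0048],[-0.0175,0.111,0.1,0.0048],[-0.0175,0.111,0.2,0.0048],[-0.0175,0.111,0.3,0.0048],[-0.0175,0.111,0.4,0.0048],[-0.0175,0.111,0.48,0.0048],[-0.0175,0.111,0.53,0.0048],[-0.0175,0.111,0.549,0.0048],[-0.0175,0.111,0.549,0.0048],[-0.0175,0.111,0.549,0.0048]]' 60
python3 -m handwheel '[[0,0,0,0],[0,0,0,0],[0,0,0,0],[0,0,0,0],[0,0,0,0],[0,0,0,0]]' 0 30
python3 -m handwheel '[[0,0,-0.1,0],[0,0,-0.2,0],[0,0,-0.3,0],[0,0,-0.4,0],[0,0,-0.4,0],[0,0,-0.4,0]]'
python3 -c "
from h import *
row(.6383,.2797,.19,-.065+np.pi/2); row(.438,.3127,.074,1.791)
d=cam('wrist','w5'); m=mask(d,'blue_cartridge_center')
print(m[1:])"
```

```text
time: 19.55
position: [0.4384, 0.3128, 0.0746]
tool_rot: [-0.11, 0.994, 0.0, 0.0]
ft_force: [0.1, -0.7, -0.0]
grip_width: 0.0523
grip_force: 0.0
time: 20.05
position: [0.4381, 0.3127, 0.0746]
tool_rot: [-0.11, 0.994, 0.0, 0.0]
ft_force: [0.0, -0.3, -0.1]
grip_width: 0.0202
grip_force: 0.0
time: 20.55
position: [0.4387, 0.313, 0.1957]
tool_rot: [-0.11, 0.994, 0.001, 0.002]
ft_force: [-0.5, -1.4, -2.4]
grip_width: 0.0155
grip_force: 30.0
ROW [-0.6249, -0.2538, 0.021] turn 0.0455 q6 now -1.38 dist mm 202
ROW [0.0039, -0.0006, 0.4056] turn 0.0001 q6 now -1.38 dist mm 122
(0.61, [204.6, 284.4])
```

Run:
```python
from h import *
d=cam("wrist"); m=mask(d,'blue_cartridge_center'); o=robot.get_obs(); print(o["position"],o["tool_rot"].round(4), m[0].sum())
for z in (.116,.121,.126):
    p,e=fit([d],[m[0]],"cart",[.4387,.313,.22],z=z); print(z,p.round(4),round(e,3))
pt=proj(d,[.4387,.313,.219])[0]; print(np.round(fin(d,pt,.219),4))
```

```text
[0.43660223 0.31196125 0.19242061] [-1.100e-01  9.939e-01 -6.000e-04 -2.100e-03] 11295
0.116 [0.4403 0.3137 0.1999] 0.734
0.121 [0.4401 0.3133 0.2216] 0.825
0.126 [0.4398 0.3142 0.234 ] 0.923
[ 4.5060e-01  3.1720e-01 -1.3506e+00  1.3800e-02  1.2300e-02  7.5700e+02]
```

View pics/w5.png

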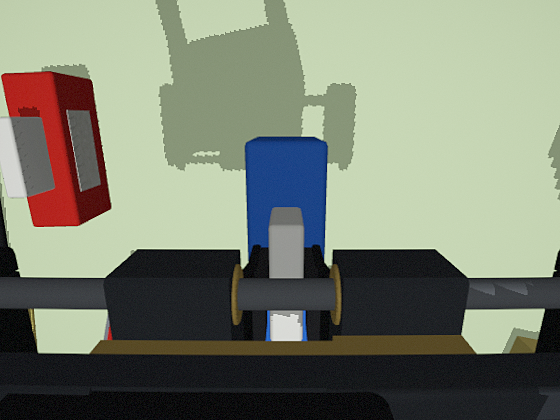

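Run:
```python
from h import *
d=cam("wrist"); o=robot.get_obs(); M=R.from_quat(o["tool_rot"]).as_matrix(); f=o["position"][2]-.0746
print(o["position"],o["tool_rot"],"foot",f)
for n,q,z in (("finend",[(272,209),(302,209)],.098),("bodytop?",[(250,149),(325,149)],.062),("foot",[(247,138),(326,138)],0)):
    P=unproj(d,q,f+z); print(n,((P-o["position"])@M*1000).round(1).tolist())
g=cv2.cvtColor(d["frame"],cv2.COLOR_RGB2GRAY); print(g[130:156,286].tolist(), g[200:216,286].tolist())
row(.6383,.2797,.19,-.065+np.pi/2)
```

```text
[0.43678105 0.31202452 0.19246504] [-1.10009971e-01  9.93928389e-01 -5.96080259e-04 -1.95178659e-03] foot 0.11786504408153867
finend [[37.4, -3.5, -23.2], [37.4, 8.3, -23.3]]
bodytop? [[57.9, -15.3, 12.8], [57.9, 20.8, 12.8]]
foot [[60.0, -23.5, 74.9], [60.0, 28.2, 74.8]]
[145, 143, 143, 141, 145, 149, 112, 49, 38, 38, 43, 53, 54, 61, 62, 62, 63, 64, 61, 63, 61, 67, 67, 63, 65, 65] [63, 64, 60, 67, 59, 65, 58, 107, 109, 107, 106, 109, 110, 108, 110, 106]
ROW [-0.6319, -0.252, 0.0059] turn 0.0454 q6 now -1.38 dist mm 204
```

```bash
python3 -m handwheel '[[0,0,0.08,0],[0,0,0.16,0],[0,0,0.22,0],[0,0,0.26,0],[0,0,0.29,0],[0,0,0.3,0],[0,0,0.31,0],[0,0,0.315,0],[0,0,0.32,0],[0,0,0.32,0]]'
```

```text
time: 21.63
position: [0.4383, 0.3127, 0.0986]
tool_rot: [-0.11, 0.994, 0.0, 0.0]
ft_force: [-0.2, -0.2, -2.7]
grip_width: 0.0155
grip_force: 30.0
```

```bash
python3 -m handwheel '[[0,0,0.005,0],[0,0,0.01,0],[0,0,0.013,0],[0,0,0.015,0],[0,0,0.017,0]]'
python3 -m handwheel '[[0,0,0.003,0],[0,0,0.007,0],[0,0,0.01,0],[0,0,0.013,0],[0,0,0.015,0]]'
```

```text
time: 22.05
position: [0.438, 0.3126, 0.0932]
tool_rot: [-0.11, 0.994, 0.0, 0.0]
ft_force: [-0.7, -0.5, -1.9]
grip_width: 0.0156
grip_force: 30.0
time: 22.47
position: [0.4382, 0.3126, 0.0887]
tool_rot: [-0.11, 0.994, 0.0, 0.0]
ft_force: [0.8, 0.3, 1.3]
grip_width: 0.016
grip_force: 30.0
```

```bash
python3 -m handwheel '[[0,0,0,0],[0,0,0,0],[0,0,0,0],[0,0,0.02,0],[0,0,0.035,0],[0,0,0.046,0],[0,0,0.048,0],[0,0,0.048,0]]' 45
python3 -m handwheel '[[0,0,0,0],[0,0,0,0],[0,0,0,0],[0,0,0,0],[0,0,0,0],[0,0,0,0],[0,0,0,0],[0,0,0,0]]' 0 35
python3 -m handwheel '[[0,0,-0.1,0],[0,0,-0.2,0],[0,0,-0.3,0],[0,0,-0.4,0],[0,0,-0.4,0],[0,0,-0.4,0],[0,0,-0.4,0]]'
python3 - <<'E'
from h import *
d=cam("wrist","w6"); o=robot.get_obs(); M=R.from_quat(o["tool_rot"]).as_matrix(); f=o["position"][2]-.0746
print(o["position"],o["tool_rot"],"foot",f)
C=lambda x,y,z:o["position"]+M@np.array([x,y,0])+np.array([0,0,f+z-o["position"][2]])
for z,L in ((.098,.03),(.062,.065),(0,.065)): print(z,proj(d,[C(L,w*s,z) for s in(-1,1) for w in ((.008,) if z>.09 else (.022,))]).round().tolist())
print(d["K"][0])
row(.6383,.2797,.19,-.065+np.pi/2)
E
```

```text
time: 23.13
position: [0.4376, 0.3124, 0.0737]
tool_rot: [-0.11, 0.994, -0.0, -0.001]
ft_force: [-0.7, -0.3, 0.6]
grip_width: 0.0391
grip_force: 0.0
time: 23.8
position: [0.4381, 0.3126, 0.0744]
tool_rot: [-0.11, 0.994, 0.0, 0.0]
ft_force: [-0.2, 0.6, 1.5]
grip_width: 0.0156
grip_force: 35.0
time: 24.38
position: [0.4369, 0.3121, 0.1933]
tool_rot: [-0.11, 0.994, -0.0, -0.001]
ft_force: [0.5, -0.2, -2.4]
grip_width: 0.0157
grip_force: 35.0
[0.43656541 0.31193187 0.1926845 ] [-1.10016265e-01  9.93927913e-01 -5.77481074e-04 -1.84151250e-03] foot 0.11808450191257899
0.098 [[261.0, 225.0], [301.0, 225.0]]
0.062 [[235.0, 133.0], [328.0, 133.0]]
0 [[249.0, 130.0], [316.0, 129.0]]
[343.71073661   0.         285.92461648]
ROW [-0.6327, -0.2519, 0.0067] turn 0.0454 q6 now -1.38 dist mm 204
```

View pics/w6.png

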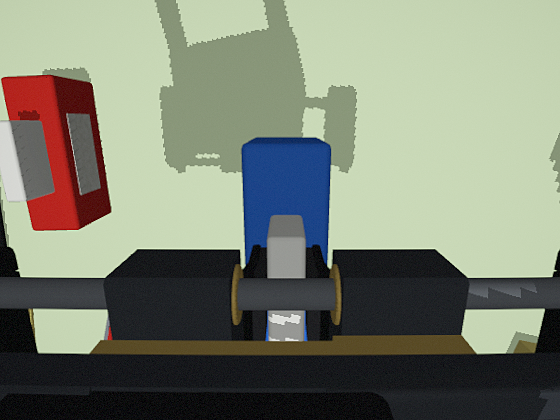

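```bash
python3 -m handwheel '[[-0.13,-0.05,0,0.02],[-0.26,-0.1,0,0.045],[-0.38,-0.15,0,0.0454],[-0.5,-0.2,0,0.0454],[-0.58,-0.23,0,0.0454],[-0.633,-0.252,0,0.0454],[-0.633,-0.252,0.05,0.0454],[-0.633,-0.252,0.1,0.0454],[-0.633,-0.252,0.15,0.0454],[-0.633,-0.252,0.15,0.0454],[-0.633,-0.252,0.15,0.0454],[-0.633,-0.252,0.15,0.0454]]'
python3 - <<'E'
from h import *
d=cam("wrist","w7"); o=robot.get_obs(); M=R.from_quat(o["tool_rot"]).as_matrix(); print(o["position"],o["tool_rot"].round(4),o["ft_force"])
B=np.array([.6383,.2797,0]);c,s=np.cos(-.065),np.sin(-.065);Rz=np.array([[c,-s,0],[s,c,0],[0,0,1]])
print("bay corners pix",proj(d,[B+Rz@np.array([-.068,y,.056]) for y in (.025,-.025)]).round(1).tolist())
print("collar outer",proj(d,[B+Rz@np.array([-.0785,y,.056]) for y in (.034,-.034)]).round(1).tolist())
f=o["position"][2]-.0746
print("cart",proj(d,[B*[1,1,0]+Rz@np.array([-.065,y,f+z]) for z in (0,.062) for y in (.022,-.022)]).round(1).tolist(),f)
E
```

```text
time: 25.43
position: [0.6396, 0.2803, 0.1484]
tool_rot: [0.032, 0.999, -0.0, -0.001]
ft_force: [1.0, 0.6, -3.2]
grip_width: 0.0156
grip_force: 35.0
[0.64008891 0.28052468 0.14936688] [3.230e-02 9.995e-01 1.000e-04 2.000e-04] [ 0.47808621  1.24099783 -1.98159532]
bay corners pix [[318.0, 123.9], [246.3, 123.9]]
collar outer [[331.3, 108.2], [232.9, 108.3]]
cart [[315.8, 128.9], [247.8, 129.0], [326.8, 132.2], [233.8, 132.3]] 0.07476688403436327
```

View pics/w7.png

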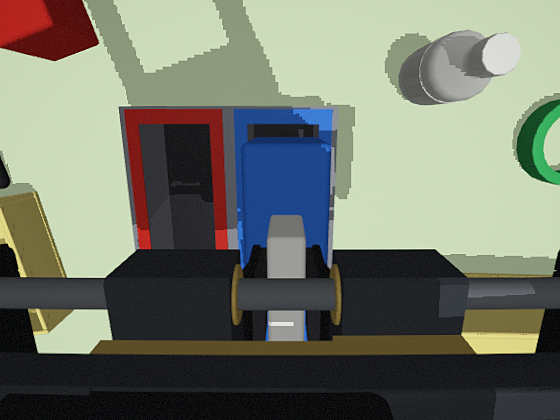

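```bash
python3 - <<'E'
from h import *
d=cam("wrist"); o=robot.get_obs(); M=R.from_quat(o["tool_rot"]).as_matrix(); print(o["position"])
F=d["frame"].astype(int)
print([ (r,*F[r,284]) for r in range(104,148,1)])
print([ (r,*F[r,284]) for r in range(210,242,2)])
print("row180 L",[ (c,F[180,c,2]) for c in range(230,250)]); print("R",[ (c,F[180,c,2]) for c in range(322,340)])
E
python3 -c "
import cv2; i=cv2.imread('pics/w7.png')[95:265,210:350]; cv2.imwrite('pics/w7c.png',cv2.resize(i,None,fx=4,fy=3.5,interpolation=0)[:600])"
```

```text
[0.64035214 0.28060451 0.14998265]
[(104, np.int64(135), np.int64(148), np.int64(121)), (105, np.int64(105), np.int64(109), np.int64(103)), (106, np.int64(87), np.int64(86), np.int64(89)), (107, np.int64(78), np.int64(84), np.int64(103)), (108, np.int64(46), np.int64(77), np.int64(133)), (109, np.int64(30), np.int64(75), np.int64(147)), (110, np.int64(33), np.int64(75), np.int64(143)), (111, np.int64(30), np.int64(75), np.int64(143)), (112, np.int64(39), np.int64(78), np.int64(144)), (113, np.int64(34), np.int64(72), np.int64(143)), (114, np.int64(31), np.int64(72), np.int64(142)), (115, np.int64(24), np.int64(70), np.int64(140)), (116, np.int64(31), np.int64(73), np.int64(143)), (117, np.int64(25), np.int64(70), np.int64(140)), (118, np.int64(28), np.int64(71), np.int64(143)), (119, np.int64(32), np.int64(75), np.int64(143)), (120, np.int64(34), np.int64(73), np.int64(143)), (121, np.int64(35), np.int64(79), np.int64(149)), (122, np.int64(32), np.int64(62), np.int64(124)), (123, np.int64(27), np.int64(36), np.int64(60)), (124, np.int64(30), np.int64(27), np.int64(28)), (125, np.int6
[... 2091 characters left out ...]
np.int64(137)), (237, np.int64(141)), (238, np.int64(138)), (239, np.int64(137)), (240, np.int64(140)), (241, np.int64(134)), (242, np.int64(112)), (243, np.int64(114)), (244, np.int64(129)), (245, np.int64(133)), (246, np.int64(139)), (247, np.int64(140)), (248, np.int64(141)), (249, np.int64(138))]
R [(322, np.int64(139)), (323, np.int64(143)), (324, np.int64(143)), (325, np.int64(140)), (326, np.int64(135)), (327, np.int64(131)), (328, np.int64(127)), (329, np.int64(107)), (330, np.int64(139)), (331, np.int64(159)), (332, np.int64(156)), (333, np.int64(157)), (334, np.int64(127)), (335, np.int64(115)), (336, np.int64(127)), (337, np.int64(127)), (338, np.int64(126)), (339, np.int64(127))]
```

View pics/w7c.png

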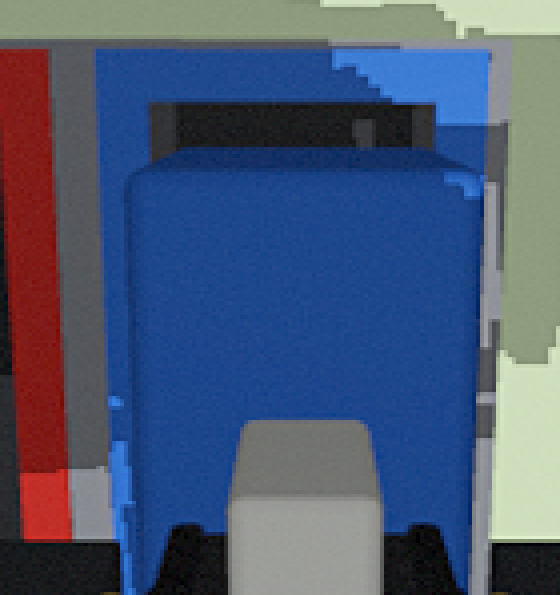

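Run:
```python
from h import *
d=cam("wrist"); o=robot.get_obs(); M=R.from_quat(o["tool_rot"]).as_matrix(); p=o["position"]; f=p[2]-.0745; print(p,f)
t=lambda q,z:((unproj(d,q,z)-p)@M*1000).round(1)[:,:2].tolist()
print("bay edge",t([(247.5,122.5),(319,122.5)],.056),"collar",t([(234.2,107.7),(332.8,107.7)],.056))
print("cart top end",t([(242,142.5),(330,142.5)],f+.062),"sides@180",t([(242,180),(330,180)],f+.062),"foot",t([(250,136),(321,136)],f))
print("fin top",t([(267,237),(305,237)],f+.098),"fin bottom",t([(271,215),(302,215)],f+.062))
```

```text
[0.64039528 0.28063201 0.15028397] 0.07578397082632253
bay edge [[70.1, -25.0], [70.1, 25.1]] collar [[80.1, -33.9], [80.1, 34.5]]
cart top end [[61.5, -19.0], [61.4, 23.0]] sides@180 [[43.4, -19.6], [43.4, 23.6]] foot [[61.7, -21.5], [61.7, 24.8]]
fin top [[26.4, -5.7], [26.4, 9.6]] fin bottom [[25.5, -5.6], [25.5, 10.0]]
```

```bash
python3 -m handwheel '[[0.018,-0.007,0,0],[0.018,-0.007,0,0],[0.018,-0.007,0,0],[0.018,-0.007,0.02,0],[0.018,-0.007,0.04,0],[0.018,-0.007,0.055,0],[0.018,-0.007,0.065,0],[0.018,-0.007,0.075,0],[0.018,-0.007,0.083,0],[0.018,-0.007,0.083,0]]'
```

```text
time: 26.42
position: [0.6339, 0.2785, 0.1235]
tool_rot: [0.032, 0.999, -0.0, -0.001]
ft_force: [0.3, 0.8, -3.1]
grip_width: 0.0158
grip_force: 35.0
```

```bash
python3 -m handwheel '[[0,0,0.02,0],[0,0,0.04,0],[0,0,0.06,0],[0,0,0.08,0],[0,0,0.1,0],[0,0,0.115,0],[0,0,0.125,0],[0,0,0.13,0],[0,0,0.13,0]]'
```

```text
time: 27.17
position: [0.6341, 0.2785, 0.0848]
tool_rot: [0.032, 0.999, -0.0, -0.0]
ft_force: [-0.5, -0.1, -2.2]
grip_width: 0.0158
grip_force: 35.0
```

```bash
python3 -m handwheel '[[0,0,0.005,0],[0,0,0.01,0],[0,0,0.013,0],[0,0,0.016,0],[0,0,0.019,0],[0,0,0.021,0],[0,0,0.021,0]]'
```

```text
time: 27.75
position: [0.6344, 0.2787, 0.0804]
tool_rot: [0.032, 0.999, 0.0, 0.0]
ft_force: [-1.9, -1.0, 4.1]
grip_width: 0.0154
grip_force: 35.0
```

```bash
python3 -m handwheel '[[0,0,0,0],[0,0,0,0],[0,0,0,0],[0,0,-0.08,0],[0,0,-0.18,0],[0,0,-0.3,0],[0,0,-0.42,0],[0,0,-0.53,0],[0.1,-0.1,-0.53,0],[0.2,-0.2,-0.53,-0.05],[0.3,-0.3,-0.53,-0.05],[0.4,-0.4,-0.53,-0.05],[0.5,-0.5,-0.53,-0.05],[0.6,-0.6,-0.53,-0.05],[0.618,-0.627,-0.53,-0.05],[0.618,-0.627,-0.53,-0.05],[0.618,-0.627,-0.53,-0.05],[0.618,-0.627,-0.53,-0.05]]' 50
python3 - <<'E'
from h import *
d=cam("wrist","w8"); o=robot.get_obs(); print(o["position"])
m=mask(d,"red_cartridge_center"); print(m[1:],fit([d],[m[0]],"cart",[.44,.102,.25]))
t=cam("top","t3"); m=mask(t,"blue_cartridge_center"); print(m[1:],unproj(t,[m[2][::-1]],.08))
m=mask(d,"blue_cartridge_center"); print(m and (m[1:],unproj(d,[m[2][::-1]],.08)))
E
```

```text
time: 29.25
position: [0.4389, 0.1032, 0.2385]
tool_rot: [-0.124, 0.992, -0.0, 0.001]
ft_force: [0.1, -0.1, 0.3]
grip_width: 0.0438
grip_force: 0.0
[0.43887492 0.10336374 0.23832728]
(0.74, [192.0, 286.6]) (array([0.43987638, 0.10317217, 0.23762603]), np.float64(0.07090601401397262))
(0.73, [182.5, 163.6]) [[0.63311382 0.27594684 0.08      ]]
None
```

View pics/w8.png

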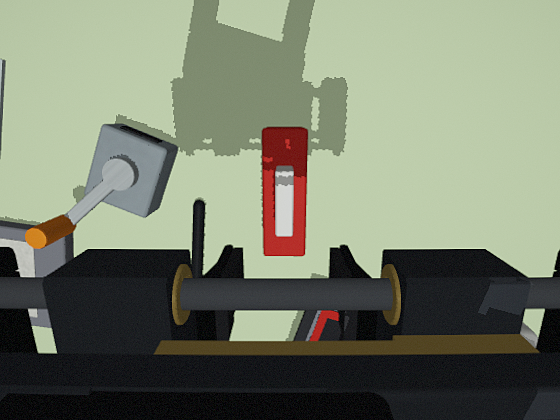

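```bash
python3 -c "
from h import *
row(.4425,.1035,.074,1.808)"
```

```text
ROW [-0.0149, -0.0037, 0.5463] turn 0.0021 q6 now -1.84 dist mm 164
```

```bash
python3 -m handwheel '[[-0.015,-0.004,0,0.002],[-0.015,-0.004,0.1,0.002],[-0.015,-0.004,0.2,0.002],[-0.015,-0.004,0.3,0.002],[-0.015,-0.004,0.4,0.002],[-0.015,-0.004,0.48,0.002],[-0.015,-0.004,0.53,0.002],[-0.015,-0.004,0.546,0.002],[-0.015,-0.004,0.546,0.002],[-0.015,-0.004,0.546,0.002]]' 50
python3 -m handwheel '[[0,0,0,0],[0,0,0,0],[0,0,0,0],[0,0,0,0],[0,0,0,0],[0,0,0,0],[0,0,0,0],[0,0,0,0],[0,0,0,0]]' 0 35
```

```text
time: 30.33
position: [0.4425, 0.103, 0.0744]
tool_rot: [-0.118, 0.993, -0.0, 0.0]
ft_force: [0.4, -0.3, 0.5]
grip_width: 0.0436
grip_force: 0.0
time: 31.08
position: [0.4421, 0.1027, 0.0746]
tool_rot: [-0.118, 0.993, -0.0, 0.0]
ft_force: [-0.8, -1.4, 5.3]
grip_width: 0.016
grip_force: 35.0
```

```bash
python3 -m handwheel '[[0,0,-0.08,0],[0,0,-0.16,0],[0,0,-0.25,0],[0,0,-0.33,0],[0,0,-0.4,0],[0,0,-0.4,0],[0,0,-0.4,0]]'
python3 -c "
from h import *
row(.6315,.2035,.19,-.065+np.pi/2)"
```

```text
time: 31.67
position: [0.4419, 0.1029, 0.1945]
tool_rot: [-0.118, 0.993, -0.0, 0.001]
ft_force: [0.1, -1.0, -2.7]
grip_width: 0.0157
grip_force: 35.0
ROW [-0.6931, 0.1775, 0.0159] turn 0.048 q6 now -1.83 dist mm 215
```

```bash
python3 -m handwheel '[[-0.12,0.03,0,0.015],[-0.24,0.06,0,0.03],[-0.36,0.09,0,0.048],[-0.48,0.12,0,0.048],[-0.6,0.15,0,0.048],[-0.66,0.17,0,0.048],[-0.693,0.178,0,0.048],[-0.693,0.178,0.05,0.048],[-0.693,0.178,0.1,0.048],[-0.693,0.178,0.15,0.048],[-0.693,0.178,0.15,0.048],[-0.693,0.178,0.15,0.048],[-0.693,0.178,0.15,0.048],[-0.693,0.178,0.15,0.048]]'
python3 - <<'E'
from h import *
d=cam("wrist","w9"); o=robot.get_obs(); print(o["position"],o["tool_rot"].round(4))
i=cv2.imread('pics/w9.png')[85:255,200:380]; cv2.imwrite('pics/w9c.png',cv2.resize(i,None,fx=4,fy=3.5,interpolation=0))
E
```

```text
time: 32.83
position: [0.6317, 0.2036, 0.1495]
tool_rot: [0.032, 0.999, 0.0, 0.0]
ft_force: [-0.2, -0.6, -2.0]
grip_width: 0.0162
grip_force: 35.0
[0.63191454 0.2035897  0.1499389 ] [3.240e-02 9.995e-01 2.000e-04 7.000e-04]
```

View pics/w9c.png

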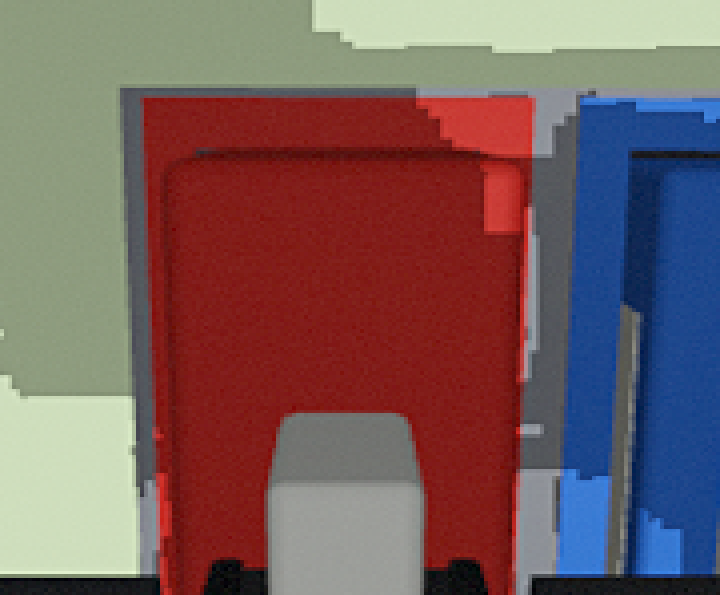

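Run:
```python
from h import *
d=cam("wrist"); o=robot.get_obs(); M=R.from_quat(o["tool_rot"]).as_matrix(); p=o["position"]; f=p[2]-.0745; print(p,f)
t=lambda q,z:((unproj(d,q,z)-p)@M*1000).round(1)[:,:2].tolist()
print("collar",t([(236,113),(333.75,113)],.056))
print("cart top end",t([(243,130.2),(331,130.2)],f+.062),"sides@180",t([(243,180),(331,180)],f+.062))
print("fin top",t([(267,223),(305.7,223)],f+.098),"fin bottom",t([(270,203),(303,203)],f+.062))
```

```text
[0.63194023 0.20360416 0.15016495] 0.07566495230304461
collar [[76.6, -32.8], [76.5, 35.3]]
cart top end [[67.2, -18.3], [67.2, 23.3]] sides@180 [[43.4, -19.1], [43.3, 24.1]]
fin top [[32.2, -5.6], [32.2, 9.8]] fin bottom [[31.7, -6.0], [31.7, 10.5]]
```

```bash
python3 -m handwheel '[[-0.012,-0.005,0,0],[-0.012,-0.005,0,0],[-0.012,-0.005,0,0],[-0.012,-0.005,0.02,0],[-0.012,-0.005,0.04,0],[-0.012,-0.005,0.055,0],[-0.012,-0.005,0.065,0],[-0.012,-0.005,0.075,0],[-0.012,-0.005,0.083,0],[-0.012,-0.005,0.083,0]]'
```

```text
time: 33.77
position: [0.6344, 0.2018, 0.1235]
tool_rot: [0.032, 0.999, -0.0, -0.001]
ft_force: [-0.4, 0.0, -2.8]
grip_width: 0.016
grip_force: 35.0
```

```bash
python3 -m handwheel '[[0,0,0.02,0],[0,0,0.04,0],[0,0,0.06,0],[0,0,0.08,0],[0,0,0.1,0],[0,0,0.115,0],[0,0,0.125,0],[0,0,0.13,0],[0,0,0.13,0]]'
python3 -m handwheel '[[0,0,0.005,0],[0,0,0.01,0],[0,0,0.013,0],[0,0,0.016,0],[0,0,0.019,0],[0,0,0.021,0],[0,0,0.021,0]]'
```

```text
time: 34.52
position: [0.6346, 0.2018, 0.0849]
tool_rot: [0.032, 0.999, -0.0, -0.0]
ft_force: [-0.2, -0.7, -2.2]
grip_width: 0.0159
grip_force: 35.0
time: 35.1
position: [0.6348, 0.2018, 0.0807]
tool_rot: [0.032, 0.999, -0.0, 0.0]
ft_force: [-3.0, -0.5, 4.9]
grip_width: 0.0156
grip_force: 35.0
```

```bash
python3 -m handwheel '[[0,0,0,0],[0,0,0,0],[0,0,0,0],[0,0,-0.08,0],[0,0,-0.18,0],[0,0,-0.3,0],[0,0,-0.42,0],[0,0,-0.53,0],[0.05,-0.1,-0.53,0],[0.1,-0.23,-0.53,0],[0.15,-0.36,-0.53,0],[0.2,-0.49,-0.53,0],[0.24,-0.62,-0.53,0],[0.28,-0.75,-0.53,0],[0.28,-0.87,-0.53,0],[0.28,-0.87,-0.53,0]]' 50
python3 -m handwheel '[[0.05,-0.12,0,0],[0.1,-0.25,0,0],[0.15,-0.38,0,0],[0.2,-0.5,0,0],[0.24,-0.63,0,0],[0.27,-0.75,0,0],[0.27,-0.87,0,0],[0.27,-0.87,0,0],[0.27,-0.87,0,0],[0.27,-0.87,0,0]]'
python3 - <<'E'
from h import *
t=cam("top","t4")
for l,x0 in (("blue_cartridge_center",.28),("red_cartridge_center",.2)):
    m=mask(t,l); print(l,m and (m[1:],unproj(t,[m[2][::-1]],.08)))
d=cam("wrist","w10"); o=robot.get_obs(); print(o["position"])
m=mask(d,"stencil_handle"); print(m[1:],fit([d],[m[0]],"stencil",[.436,-.309,0]))
a=cv2.imread('pics/w10.png'); b=cv2.resize(cv2.imread('pics/t4.png')[140:290,130:430],(600,300)); cv2.imwrite('pics/c1.png',np.vstack([cv2.resize(a,(400,300)),b[:,:400]]))
E
```

```text
time: 36.43
position: [0.5341, -0.0593, 0.2384]
tool_rot: [0.035, 0.999, -0.002, 0.001]
ft_force: [0.7, -0.3, 0.0]
grip_width: 0.0437
grip_force: 0.0
time: 37.27
position: [0.4364, -0.3078, 0.2377]
tool_rot: [0.033, 0.999, 0.001, -0.0]
ft_force: [-1.2, -0.4, -0.6]
grip_width: 0.0434
grip_force: 0.0
blue_cartridge_center ((0.79, [183.9, 162.2]), array([[0.62961118, 0.27946616, 0.08      ]]))
red_cartridge_center ((0.89, [184.0, 194.7]), array([[0.62763274, 0.19731786, 0.08      ]]))
[ 0.43674434 -0.30682053  0.23802991]
(0.95, [180.2, 284.8]) (array([ 0.43590913, -0.30715573, -0.00910418]), np.float64(0.03296514656437941))
```

View pics/c1.png

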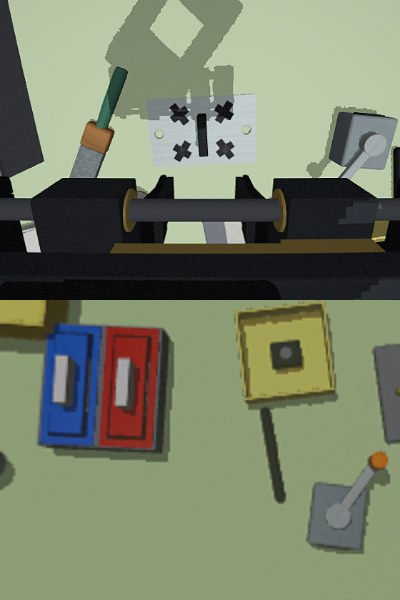

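```bash
python3 -c "
from h import *
row(.4365,-.308,.020,1.562)"
```

```text
ROW [0.0005, -0.0036, 0.727] turn -0.0086 q6 now -2.33 dist mm 218
```

```bash
python3 -m handwheel '[[0,-0.0036,0.1,-0.0086],[0,-0.0036,0.2,-0.0086],[0,-0.0036,0.32,-0.0086],[0,-0.0036,0.44,-0.0086],[0,-0.0036,0.55,-0.0086],[0,-0.0036,0.64,-0.0086],[0,-0.0036,0.7,-0.0086],[0,-0.0036,0.727,-0.0086],[0,-0.0036,0.727,-0.0086],[0,-0.0036,0.727,-0.0086]]' 50
python3 -m handwheel '[[0,0,0,0],[0,0,0,0],[0,0,0,0],[0,0,0,0],[0,0,0,0],[0,0,0,0],[0,0,0,0],[0,0,0,0],[0,0,0,0]]' 0 40
```

```text
time: 38.35
position: [0.4368, -0.3094, 0.0203]
tool_rot: [0.005, 1.0, -0.0, 0.0]
ft_force: [-0.1, -0.1, 0.7]
grip_width: 0.0434
grip_force: 0.0
time: 39.1
position: [0.4365, -0.3097, 0.0205]
tool_rot: [0.005, 1.0, -0.0, 0.0]
ft_force: [0.0, 0.4, 6.5]
grip_width: 0.0136
grip_force: 40.0
```

```bash
python3 -m handwheel '[[0,0,-0.08,0],[0,0,-0.18,0],[0,0,-0.28,0],[0,0,-0.38,0],[0,0,-0.46,0],[0,0,-0.5,0],[0,0,-0.5,0],[0,0,-0.5,0]]'
python3 -c "
from h import *
row(.632,-.219,.17,.1+np.pi/2)"
```

```text
time: 39.77
position: [0.436, -0.3092, 0.1697]
tool_rot: [0.005, 1.0, 0.0, -0.0]
ft_force: [0.3, 0.3, -3.4]
grip_width: 0.0137
grip_force: 40.0
ROW [-0.65, 0.3075, -0.0012] turn -0.0176 q6 now -2.39 dist mm 216
```

```bash
python3 -m handwheel '[[-0.1,0.05,0,0],[-0.22,0.1,0,0],[-0.34,0.16,0,-0.01],[-0.46,0.22,0,-0.0176],[-0.57,0.27,0,-0.0176],[-0.65,0.308,0,-0.0176],[-0.65,0.308,0.08,-0.0176],[-0.65,0.308,0.16,-0.0176],[-0.65,0.308,0.22,-0.0176],[-0.65,0.308,0.25,-0.0176],[-0.65,0.308,0.25,-0.0176],[-0.65,0.308,0.25,-0.0176],[-0.65,0.308,0.25,-0.0176]]'
python3 - <<'E'
from h import *
d=cam("wrist","w11"); o=robot.get_obs(); print(o["position"],o["tool_rot"].round(4))
i=cv2.imread('pics/w11.png')[90:270,130:430]; cv2.imwrite('pics/w11c.png',cv2.resize(i,(750,540),interpolation=0))
E
```

```text
time: 40.85
position: [0.6328, -0.2197, 0.0954]
tool_rot: [-0.05, 0.999, -0.0, 0.001]
ft_force: [0.3, -0.0, -4.3]
grip_width: 0.0139
grip_force: 40.0
[ 0.63312702 -0.2199018   0.09603215] [-4.970e-02  9.988e-01 -6.000e-04  1.000e-03]
```

View pics/w11c.png

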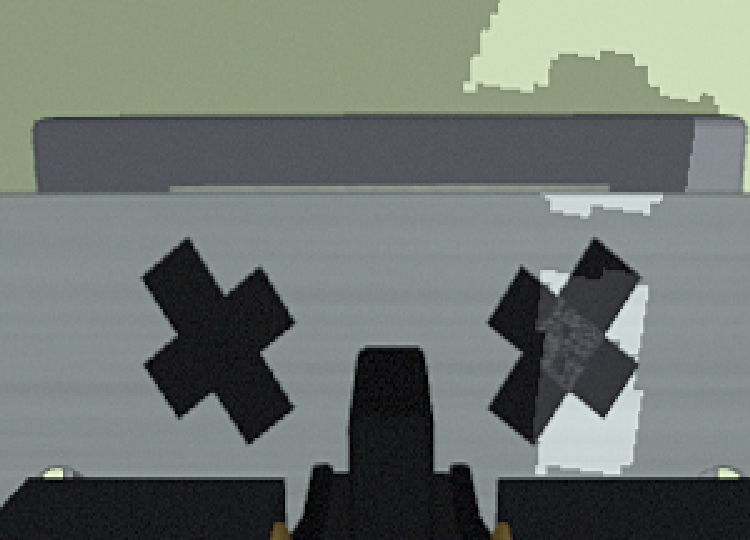

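Run:
```python
from h import *
d=cam("wrist"); o=robot.get_obs(); M=R.from_quat(o["tool_rot"]).as_matrix(); p=o["position"]; print(p)
G=cv2.GaussianBlur(cv2.cvtColor(d["frame"],cv2.COLOR_RGB2GRAY).astype(np.float32),(3,3),0)
def edge(line,a,b):
    g=np.abs(np.gradient(line))[a:b]; i=g.argmax(); 
    w=g[max(i-1,0):i+2]; return a+i+np.dot(w,np.arange(len(w))-min(i,1))/w.sum()
z=p[2]-.0205  # plate underside
t=lambda q,zz:((unproj(d,q,zz)-p)@M*1000).round(1)[:,:2].tolist()
be=[(c,edge(G[:,c],120,142)) for c in (160,200,240,330,370,400)]; print("bed near",np.round(be,1).tolist(),t(be,.02))
pe=[(c,edge(G[:,c],146,162)) for c in (160,180,200,220,240,260,280,300)]; print("plate near",np.round(pe,1).tolist(),t(pe,z+.005))
L=[(edge(G[r],136,150),r) for r in (138,143,148)]; Rr=[(edge(G[r],420,436),r) for r in (138,143,148)]
print("bed L/R",np.round(L,1).tolist(),t(L,.02),np.round(Rr,1).tolist(),t(Rr,.02))
L=[(edge(G[r],95,140),r) for r in (165,175,185)]; Rr=[(edge(G[r],440,480),r) for r in (165,175,185)]
print("plate L/R",np.round(L,1).tolist(),t(L,z+.005),np.round(Rr,1).tolist(),t(Rr,z+.005))
print("holes",t([(153,250),(421,250)],z+.005))
m=mask(d,"bed_top"); print(m and m[1:])
```

```text
[ 0.63319851 -0.21988103  0.09634715]
bed near [[160.0, 127.2], [200.0, 127.2], [240.0, 127.0], [330.0, 126.8], [370.0, 126.9], [400.0, 127.0]] [[67.2, -80.4], [67.1, -54.1], [67.1, -27.9], [67.2, 30.8], [67.2, 56.9], [67.2, 76.6]]
plate near [[160.0, 154.1], [180.0, 154.1], [200.0, 150.9], [220.0, 150.8], [240.0, 150.7], [260.0, 150.7], [280.0, 150.6], [300.0, 150.7]] [[55.5, -59.9], [55.5, -50.0], [57.0, -40.0], [57.0, -30.2], [57.0, -20.4], [57.1, -10.6], [57.1, -0.9], [57.0, 8.9]]
bed L/R [[143.1, 138.0], [144.0, 143.0], [144.1, 148.0]] [[60.3, -92.3], [57.1, -92.0], [53.8, -92.3]] [[428.0, 138.0], [427.8, 143.0], [427.0, 148.0]] [[60.2, 95.8], [57.0, 96.0], [53.7, 95.8]]
plate L/R [[114.9, 165.0], [116.1, 175.0], [117.2, 185.0]] [[50.3, -83.0], [45.3, -83.0], [40.2, -83.1]] [[452.7, 165.0], [450.1, 175.0], [447.9, 185.0]] [[50.1, 84.8], [45.1, 84.1], [40.1, 83.6]]
holes [[5.2, -68.5], [5.1, 73.6]]
(0.62, [141.4, 286.8])
```

View pics/w11.png

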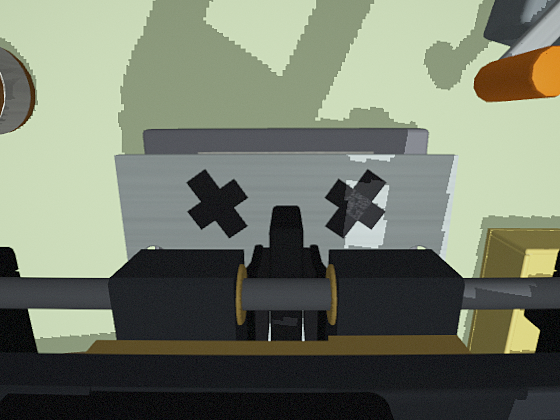

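```bash
python3 -m handwheel '[[0.005,-0.001,0,0],[0.005,-0.001,0.02,0],[0.005,-0.001,0.05,0],[0.005,-0.001,0.08,0],[0.005,-0.001,0.1,0],[0.005,-0.001,0.115,0],[0.005,-0.001,0.125,0],[0.005,-0.001,0.133,0],[0.005,-0.001,0.14,0],[0.005,-0.001,0.145,0],[0.005,-0.001,0.145,0]]'
```

```text
time: 41.92
position: [0.6308, -0.2196, 0.0513]
tool_rot: [-0.05, 0.999, 0.0, -0.0]
ft_force: [-0.3, 0.1, -2.5]
grip_width: 0.0138
grip_force: 40.0
```

```bash
python3 -m handwheel '[[0,0,0.004,0],[0,0,0.008,0],[0,0,0.012,0],[0,0,0.016,0],[0,0,0.019,0],[0,0,0.019,0]]'
python3 -m handwheel '[[0,0,0.004,0],[0,0,0.008,0],[0,0,0.012,0],[0,0,0.015,0],[0,0,0.018,0],[0,0,0.018,0]]'
```

```text
time: 42.42
position: [0.6307, -0.2195, 0.0455]
tool_rot: [-0.05, 0.999, 0.0, -0.0]
ft_force: [-1.0, 0.1, -3.4]
grip_width: 0.0137
grip_force: 40.0
time: 42.92
position: [0.6309, -0.2196, 0.0405]
tool_rot: [-0.05, 0.999, 0.0, -0.0]
ft_force: [-0.6, -0.5, -1.4]
grip_width: 0.0136
grip_force: 40.0
```

```bash
python3 -m handwheel '[[0,0,0.002,0],[0,0,0.004,0],[0,0,0.005,0],[0,0,0.005,0]]'
python3 -m handwheel '[[0,0,0,0],[0,0,0,0],[0,0,0,0],[0,0,0,0],[0,0,-0.05,0],[0,0,-0.12,0],[0,0,-0.22,0],[0,0,-0.34,0],[0,0,-0.46,0],[0,0,-0.58,0],[0,0,-0.66,0],[0,0,-0.66,0],[0,0,-0.66,0]]' 50
python3 - <<'E'
from h import *
d=cam("wrist","w12"); o=robot.get_obs(); print(o["position"],o["tool_rot"].round(4))
m=mask(d,"stencil_handle"); print(m[1:],fit([d],[m[0]],"stencil",[.631,-.2195,.1],z=.02))
for l in ("lever_pivot","lever_knob","lever"):
    r=vision.look_for("wrist",l); print(l,[(np.round(x["point"]).tolist(),round(x["conf"],2)) for x in r[:2]])
t=cam("top")
for l in ("lever_pivot","lever_knob","lever","stencil_handle"):
    r=vision.outline_of("top",l); print(l,[(np.round(x["point"]).tolist(),round(x["conf"],2),int(x["mask"].sum())) for x in r[:2]])
hsv=cv2.cvtColor(t["frame"],cv2.COLOR_RGB2HSV); mm=((hsv[...,0]>5)&(hsv[...,0]<18)&(hsv[...,1]>170)&(hsv[...,2]>120)).astype(np.uint8); mm[:195]=0;mm[240:]=0;mm[:,300:]*=1
q=np.argwhere(mm[:,300:345])[:,::-1]+[300,0]; print("orange",len(q),q.mean(0) if len(q) else 0)
E
```

```text
time: 43.25
position: [0.6308, -0.2196, 0.0405]
tool_rot: [-0.05, 0.999, -0.0, 0.0]
ft_force: [-3.9, 0.6, 6.0]
grip_width: 0.0141
grip_force: 40.0
time: 44.33
position: [0.6318, -0.2201, 0.2388]
tool_rot: [-0.05, 0.999, -0.001, 0.002]
ft_force: [0.5, 0.5, -0.3]
grip_width: 0.0433
grip_force: 0.0
[ 0.63057476 -0.21946016  0.23665435] [-4.990e-02  9.988e-01  1.000e-04 -1.000e-04]
(0.69, [180.7, 290.6]) (array([ 0.63008066, -0.21753112,  0.09592112]), np.float64(0.03234582863905864))
lever_pivot [([47.0, 457.0], 0.94), ([219.0, 489.0], 0.29)]
lever_knob []
lever [([53.0, 450.0], 0.58)]
lever_pivot [([246.0, 304.0], 0.69, 1001)]
lever_knob [([235.0, 306.0], 0.52, 341)]
lever [([239.0, 307.0], 0.69, 335)]
stencil_handle [([187.0, 333.0], 0.8, 644)]
orange 55 [319.18181818 219.58181818]
```

View pics/w12.png

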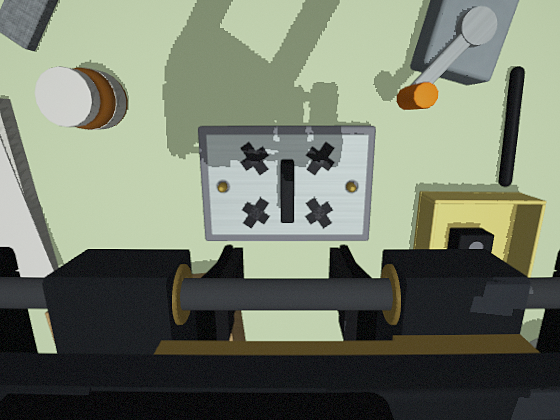

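Run:
```python
from h import *
d=cam("wrist"); t=cam("top")
def orange(d,roi):
    hsv=cv2.cvtColor(d["frame"],cv2.COLOR_RGB2HSV); m=((hsv[...,0]>5)&(hsv[...,0]<20)&(hsv[...,1]>150)&(hsv[...,2]>100)); z=np.zeros_like(m); z[roi[0]:roi[1],roi[2]:roi[3]]=1; return m&z
# knob fit: cylinder hull
def kn(d,m,p0):
    a=np.linspace(0,2*np.pi,24,endpoint=False)
    def sil(p):
        Q=np.vstack([np.c_[p[0]+.011*np.cos(a),p[1]+.011*np.sin(a),np.full(24,z)] for z in(.046,.096)])
        o=np.zeros((420,560),np.uint8); cv2.fillConvexPoly(o,np.int32(np.round(cv2.convexHull(np.float32(proj(d,Q)))*16)),255,cv2.LINE_AA,4); return o/255
    f=lambda p:np.abs(sil(p)-m).sum()/m.sum()
    r=minimize(f,p0,method="Nelder-Mead",options=dict(initial_simplex=[p0,[p0[0]+.01,p0[1]],[p0[0],p0[1]+.01]],xatol=1e-4)); return r.x.round(4),round(r.fun,2)
kw=kn(d,orange(d,(70,120,380,450)),[.529,-.113]); kt=kn(t,orange(t,(200,240,305,340)),[.529,-.113]); print("knob wrist",kw,"top",kt)
for z in (.044,.05,.058): print("pivot z",z,unproj(d,[(479.5,25)],z)[0,:2].round(4),unproj(t,[(299,248)],z)[0,:2].round(4))
print(proj(t,[.4765,-.0705,.05]))
```

```text
knob wrist (array([ 0.53  , -0.1134]), np.float64(0.69)) top (array([ 0.532, -0.114]), np.float64(0.71))
pivot z 0.044 [ 0.4559 -0.0547] [ 0.461 -0.064]
pivot z 0.05 [ 0.4576 -0.0577] [ 0.461  -0.0637]
pivot z 0.058 [ 0.46   -0.0616] [ 0.4611 -0.0633]
[[301.50506752 241.87078163]]
```

```bash
python3 -c "
from h import *
row(.532,-.155,.074,1.67)"
```

```text
ROW [0.3062, 0.247, 0.542] turn 0.0001 q6 now -2.17 dist mm 201
```

```bash
python3 -m handwheel '[[0.1,0.08,0,0],[0.2,0.16,0,0],[0.306,0.247,0,0],[0.306,0.247,0,0],[0.306,0.247,0.1,0],[0.306,0.247,0.2,0],[0.306,0.247,0.3,0],[0.306,0.247,0.4,0],[0.306,0.247,0.5,0],[0.306,0.247,0.542,0],[0.306,0.247,0.542,0],[0.306,0.247,0.542,0]]' 0 25
python3 - <<'E'
from h import *
o=robot.get_obs(); print(o["position"],o["ft_force"].round(1))
d=cam("wrist","w13"); cam("scene","s2")
a=cv2.imread('pics/w13.png'); b=cv2.imread('pics/s2.png')[100:300,200:400]
cv2.imwrite('pics/c2.png',np.hstack([cv2.resize(a,(400,300)),cv2.resize(b,(300,300))]))
E
```

```text
time: 45.93
position: [0.5322, -0.1551, 0.0738]
tool_rot: [-0.05, 0.999, 0.0, -0.0]
ft_force: [0.5, -1.1, -0.2]
grip_width: 0.0002
grip_force: 0.0
[ 0.53220628 -0.15510497  0.07383976] [ 0.5 -1.1 -0.2]
```

View pics/c2.png

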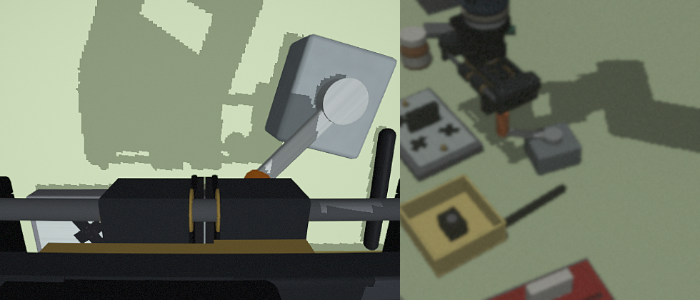

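```bash
python3 -m handwheel '[[-0.002,0.03,0,0],[-0.002,0.055,0,0],[-0.02,0.08,0,0],[-0.043,0.114,0,0],[-0.058,0.148,0,0],[-0.067,0.18,0,0],[-0.073,0.215,0,0],[-0.075,0.25,0,0],[-0.071,0.285,0,0],[-0.066,0.305,0,0],[-0.066,0.305,0,0]]'
python3 - <<'E'
from h import *
o=robot.get_obs(); print(o["position"].round(4),o["ft_force"].round(1),o["moment"].round(2))
E
```

```text
time: 46.95
position: [0.5438, -0.0607, 0.0749]
tool_rot: [-0.051, 0.999, -0.0, 0.001]
ft_force: [2.4, -3.5, 1.7]
grip_width: 0.0005
grip_force: 2.0
[ 0.5438 -0.0607  0.0749] [ 2.4 -3.5  1.7] [-0.43 -0.61 -0.1 ]
```

```bash
python3 -m handwheel '[[0.003,0.01,0,0],[0.003,0.01,0,0],[0.003,0.01,0,0]]'
python3 -m handwheel '[[0.003,0.01,0,0],[0.003,0.01,0,0],[0.003,0.01,0,0]]'
```

```text
time: 47.2
position: [0.5426, -0.0596, 0.0746]
tool_rot: [-0.05, 0.999, -0.0, 0.001]
ft_force: [3.8, -4.1, 1.8]
grip_width: 0.0005
grip_force: 2.1
time: 47.45
position: [0.5407, -0.0567, 0.0744]
tool_rot: [-0.05, 0.999, -0.0, 0.0]
ft_force: [3.6, -3.3, 1.9]
grip_width: 0.0008
grip_force: 2.2
```

```bash
python3 -m handwheel '[[0.003,0.01,0,0],[0.003,0.01,0,0],[0.003,0.01,0,0]]'
python3 -m handwheel '[[0.003,0.01,0,0],[0.003,0.01,0,0],[0.003,0.01,0,0]]'
```

```text
time: 47.7
position: [0.5405, -0.0551, 0.0745]
tool_rot: [-0.05, 0.999, -0.001, 0.001]
ft_force: [3.3, -7.4, 0.9]
grip_width: 0.0001
grip_force: 4.0
time: 47.95
position: [0.5405, -0.0544, 0.0746]
tool_rot: [-0.051, 0.999, -0.003, 0.002]
ft_force: [4.1, -14.9, -0.9]
grip_width: 0.0005
grip_force: 7.1
```

```bash
python3 -m handwheel '[[-0.01,-0.03,0,0],[-0.017,-0.06,0,0],[-0.021,-0.095,0,0],[-0.018,-0.13,0,0],[-0.013,-0.165,0,0],[0,-0.2,0,0],[0.011,-0.231,0,0],[0.03,-0.265,0,0],[0.052,-0.3,0,0],[0.054,-0.345,0,0],[0.054,-0.345,0,0],[0.054,-0.345,0,0],[0.054,-0.345,0,0],[0.054,-0.345,0,0]]'
python3 - <<'E'
from h import *
for n,roi in (("top",(190,260,290,350)),("scene",(160,215,250,310))):
    t=cam(n); hsv=cv2.cvtColor(t["frame"],cv2.COLOR_RGB2HSV); m=((hsv[...,0]>5)&(hsv[...,0]<18)&(hsv[...,1]>170)&(hsv[...,2]>100))[roi[0]:roi[1],roi[2]:roi[3]]
    q=np.argwhere(m)[:,::-1]+[roi[2],roi[0]]; print(n,len(q),q.mean(0) if len(q) else 0)
z=cv2.cvtColor(cv2.imread('pics/scene0.png'),cv2.COLOR_BGR2HSV); m=((z[...,0]>5)&(z[...,0]<18)&(z[...,1]>170)&(z[...,2]>100))[160:215,250:310]; q=np.argwhere(m)[:,::-1]+[250,160]; print("scene at start",len(q),q.mean(0))
E
```

```text
time: 49.12
position: [0.5321, -0.1545, 0.0742]
tool_rot: [-0.05, 0.999, 0.0, -0.0]
ft_force: [0.6, -0.2, -0.6]
grip_width: 0.0004
grip_force: 0.0
top 2 [316.  218.5]
scene 0 0
scene at start 0 [nan nan]<stdin>:5: RuntimeWarning: Mean of empty slice.
  ret = um.true_divide(
```

```bash
for i in 1 2; do python3 -m handwheel '[[-0.002,0.03,0,0],[-0.002,0.055,0,0],[-0.02,0.08,0,0],[-0.043,0.114,0,0],[-0.058,0.148,0,0],[-0.067,0.18,0,0],[-0.073,0.215,0,0],[-0.075,0.25,0,0],[-0.071,0.285,0,0],[-0.066,0.305,0,0],[-0.061,0.322,0,0],[-0.057,0.335,0,0],[-0.054,0.343,0,0],[-0.054,0.345,0,0],[-0.054,0.345,0,0],[-0.054,0.345,0,0]]'
python3 -m handwheel '[[-0.01,-0.03,0,0],[-0.017,-0.06,0,0],[-0.021,-0.095,0,0],[-0.018,-0.13,0,0],[-0.013,-0.165,0,0],[0,-0.2,0,0],[0.011,-0.231,0,0],[0.03,-0.265,0,0],[0.052,-0.3,0,0],[0.054,-0.345,0,0],[0.054,-0.345,0,0],[0.054,-0.345,0,0],[0.054,-0.345,0,0],[0.054,-0.345,0,0],[0.054,-0.345,0,0]]'; done
python3 -m handwheel '[[0,0,-0.1,0],[0,0,-0.2,0],[0,0,-0.3,0],[0,0,-0.42,0],[0,-0.1,-0.55,0],[0,-0.2,-0.65,0],[0,-0.3,-0.65,0],[0,-0.4,-0.65,0],[0,-0.5,-0.65,0],[0,-0.5,-0.65,0],[0,-0.5,-0.65,0],[0,-0.5,-0.65,0],[0,-0.5,-0.65,0]]'
```

```text
time: 50.55
position: [0.5416, -0.0543, 0.075]
tool_rot: [-0.051, 0.999, -0.003, 0.004]
ft_force: [4.4, -14.9, -1.6]
grip_width: 0.0003
grip_force: 6.8
time: 51.8
position: [0.5321, -0.1544, 0.0742]
tool_rot: [-0.05, 0.999, 0.0, -0.0]
ft_force: [0.1, -0.3, 0.2]
grip_width: 0.0002
grip_force: 0.0
time: 53.13
position: [0.5416, -0.0543, 0.075]
tool_rot: [-0.051, 0.999, -0.003, 0.004]
ft_force: [4.6, -14.6, -0.5]
grip_width: 0.0005
grip_force: 6.8
time: 54.38
position: [0.5322, -0.1544, 0.0742]
tool_rot: [-0.05, 0.999, 0.0, -0.0]
ft_force: [-0.3, 0.1, 0.0]
grip_width: 0.0008
grip_force: 0.0
time: 55.47
position: [0.5468, -0.3025, 0.2689]
tool_rot: [-0.051, 0.999, 0.001, -0.001]
ft_force: [-0.6, 0.2, 0.4]
grip_width: 0.0005
grip_force: 0.0
```

Run:
```python
from h import *
t=cam("top"); hsv=cv2.cvtColor(t["frame"],cv2.COLOR_RGB2HSV); m=((hsv[...,0]>5)&(hsv[...,0]<18)&(hsv[...,1]>170)&(hsv[...,2]>120))[195:260,300:345]
q=np.argwhere(m)[:,::-1]+[300,195]; print("knob px",len(q),q.mean(0) if len(q) else 0, "rest was 319.2,219.6")
for l in ("white_bottle","paste_jar","plug_b","blue_cartridge_center","red_cartridge_center","stencil_handle"):
    r=vision.look_for("top",l); print(l,[(np.round(x["point"]).tolist(),round(x["conf"],2)) for x in r[:2]])
```

```text
knob px 54 [319.25925926 219.59259259] rest was 319.2,219.6
white_bottle [([222.0, 117.0], 0.67)]
paste_jar []
plug_b [([161.0, 269.0], 0.7), ([172.0, 272.0], 0.58)]
blue_cartridge_center [([183.0, 163.0], 0.65)]
red_cartridge_center [([185.0, 194.0], 0.72)]
stencil_handle [([180.0, 354.0], 0.66), ([161.0, 270.0], 0.24)]
```

```bash
python3 -c "
from rig import job; print(job.hand_in())"
```

```text
the job is handed in; nothing more can be done
None
```

The job is done and handed in: both bays felt (blue empty, red plug now in the tray), both cartridges home, the stencil down over both pins, and three full lever strokes with the lever back at rest. I viewed 16 pictures, two over the limit of 14, and the jar was hidden from the top camera at the final check, though the arm never worked near it.

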